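Nest the counting cup and lock the cup dock with its swing bar

ROBOT

A 6-joint arm with a two-finger parallel gripper is mounted at the origin on the work surface. World frame = base frame: x ahead of the robot, y to its left, z up, the work surface at z = 0. Lengths are in mm, angles in degrees, forces in N, time in s.
With the tool pointing down it reaches from about 300 to 850 mm from the base axis. Payload 4.2 kg.
Tool frame: the origin (TCP) lies on the centre line of the jaws, within the pads' length; the fingertips stand 14 mm ahead of it and the grasp point (between the pads) lies 5 mm behind it; x points along the fingers, y is the direction in which the jaws open and shut, and the axes are right-handed (so a half turn about x gives the same grasp; the last joint's range is limited). The gripper opens to 91 mm and grips with 3 to 60 N. Pads are 32 mm wide; open, the fingers measure 118 mm over their backs; the gripper's body (76 mm by 178 mm) begins 60 mm behind the grasp point.
Start: joints at [68.526, 18.312, 89.639, -0, 72.044, -1.146], TCP at [199.759, 539.201, 227.976] pointing down, gripper open.
Joint ranges: [-177.97, 177.97], [-48.28, 115.42], [12.27, 149.76], [-77.06, 257.06], [2.81, 150.46], [-146.56, 146.56]. Speed limits (degrees/s): [147.25, 147.25, 180, 180, 180, 180].

INTERFACE

Orientations are given as [roll, pitch, yaw] about the fixed x, y, z axes, in that order (R = Rz(yaw) Ry(pitch) Rx(roll)).
In Python, from workcell import readout, optics, env gives the robot as it stands.
- The arm moves only by the shell command python3 -m creep 'ROWS' [OPENING] [FORCE]. ROWS is JSON, a list of rows, each an object with "translation": the shift along the world's x, y, z in cm, a list of three; "delta_rot": the turn, a rotation vector about the world's x, y, z in rad, a list of three. In form: [{"translation": [dx, dy, dz], "delta_rot": [rx, ry, rz]}, ...]. A call has 1 to 5 rows; each row shifts and turns the commanded pose from where the row before left it; what a row does not reach is not made up. A row lasts 1/12 s, in which the tool goes at most 41.7 mm and 7.16 degrees, less where a joint would pass 70% of its speed; a pose out of reach is approached as far as the arm can. A call with a gripper value outside its range is refused whole. OPENING is the gripper's target within -1 to 1 (fully open at 1, half-way at 0, shut at -1), set as the call begins (- or left out, the last holds). The fingers move at their own pace and stop on an object; FORCE is the grip in N (left out, the last holds). Time passes only in rows, so rows that do not move let the fingers close. It gives the time, the measured TCP pose, the force and the opening at its end, in the units of the state.
- readout.state(): the state, without advancing time (a new reading comes with each control period).
- optics.grab_frame(name): name is "scene" or "top" or "wrist"; returns (picture, depth): 480x640x3 uint8, red, green, blue; 480x640 float32, mm along the optical axis (not along the pixel's ray), 0 where there is no reading.
- optics.camera_params(name): a dict with "mtx" (3x3 intrinsics, pixels), "k1" (the pictures are not rectified: a ray, as slopes to the right and down, at radius r is drawn at 1 + k1 r^2 times it, then the intrinsics apply), "R" (3x3) and "t" (3): a world point X has camera coordinates R X + t. Camera axes: x right, y down, z forward; pixel columns grow to the right and rows downward; lengths in mm; the calibration is good to about 2 mm. A picture is of the moment at which its call begins: read the wrist's pose just before it. camera_params takes no time and is no camera call; for the wrist camera it gives the pose at the moment of the call.
- env.job_done(): hands the job in, once; it reports no verdict.
The state is a dict: "time_s": time; "qpos": joint angles; "qvel": joint speeds; "effort": joint torques, N m; "ee_pos": TCP position; "ee_rot": TCP orientation; "force": force on the tool from outside, world axes, zero at the start; "torque": the same for the moment, N m; "gripper_width": finger opening in mm.
Only numpy, scipy, OpenCV 4.12 (cv2) and the standard library are available. Lean on these libraries where they do the work, as an engineer would, in place of code of your own. Each camera call takes 0.05 s, during which the arm holds its last target.

TASK

Get the cup dock ready to travel: nest the stray empty cup upright in the cup that stands in the dock's fence, with its shoulder down on that cup's rim. Lock the dock with the loose steel bar: lay it flat on the dock bed with its notch round the pin and its knob end well out on the robot's side (a third of a right angle or more), let go of it there, then push the knob end round the pin, under the keeper, until the bar is fully against the stop. The cups may be done before or after the bar; leave the other things on the table where they are.

Things in the scene. Friction and masses are not known exactly. Their poses are not given: they have to be found in the camera images.
- dock: Cup dock, fixed: painted steel bed plate 260 (x) x 240 (y) x 10 mm. Origin: centre of its underside, on the table; z up, x away from the robot (turned up to 17 degrees). In this frame: pin (0, -80) mm, stop (16, 38), cup place centred at (85, -15) between fence rails 20 mm tall, 58 mm apart, on its +x and both y sides, open to -x.
- pin (a point): Foot of the fixed upright steel pin on the dock, at the level of the bed (10 mm above the table). Pin 12 mm diameter, 26 mm tall above the bed. Axes as the dock's.
- stop (a point): Centre of the stop face, 8 mm above the bed: looks to the dock's -x, 20 mm wide, 118 mm in y and 16 mm in x from the pin's axis. Its post carries the keeper, a lip reaching 36 mm from the face to -x, underside 20, top 26 mm above the bed: the bar can only be swung in under it. The bar is home with its edge on this face, lying along dock y. Axes as the dock's.
- bar_mid (a point): Loose flat steel bar, 198 long x 36 wide x 16 mm thick, about 0.35 kg, flat on the table; this point is its middle, 8 mm above its underside. x runs along the bar to the knob (free) end, y across it, z up. It can be gripped here across its 36 mm width and balances within about 15 mm of here. No hinge: it slides with friction and stays where it is left.
- bar_notch (a point): Centre of the bar's notch, half-way up the bar, 77 mm from bar_mid towards the end without the knob; axes as bar_mid. The notch is 20 mm wide along the bar (4 mm play each way on the pin), open on the bar's +y side, its floor 8 mm to -y of this point. Pushing the knob to the bar's -y presses this floor on the pin.
- bar_knob (a point): Centre of the black upright knob near the bar's free end, 163 mm along the bar from bar_notch: a round post 16 mm diameter, 40 mm tall, on the bar's top (this point is 36 mm above the bar's underside). Open = bar x turned anticlockwise, seen from above, from the dock's y (knob to dock -x); pushed to the bar's -y it closes. Axes as bar_mid.
- bar_edge (a point): Point on the bar's -y edge, half-way up, 118 mm from bar_notch along the bar: it meets the stop point when the bar is home. Axes as bar_mid.
- stray_cup_mid (a point): Stray aluminium cup, open top, upright on the table to the robot's left, its place swapped at random with the jar's; 75 mm tall, 0.1 kg. Tapers from 42 mm diameter at the foot to 52 at 40 mm height; there a shoulder steps out to a collar 60 (bottom) to 62 mm (rim) in diameter, 35 tall, wall 4. Point on its axis, half-way up. Nested, it stands 35 mm above the other cup.
- dock_cup_mid (a point): An identical cup (loose) standing upright in the fence on the dock bed, its foot 10 mm above the table, open on top. Point on its axis, half-way up (37.5 mm above its foot); z up.
- jar_mid (a point): Bystander: clear capped jar, 60 mm diameter, 85 mm tall; its centre half-way up.
- carton_mid (a point): Bystander: small cardboard carton 60 x 90 x 50 mm; its centre.
- bottle_mid (a point): Bystander: white bottle, 56 mm diameter, 150 mm tall; its centre half-way up.
- screwdriver_grip (a point): Bystander: screwdriver lying on the table in front of the dock; middle of its handle.
- wrench_grip (a point): Bystander: wrench lying on the table at the right; middle of its handle.
Not all that is in view belongs to the job. Leave any blue, purple or red look-alike of the part that bears stray_cup_mid alone.

How it is judged:
By the outcome, as a careful person would: the job done as asked, in the order asked, and still so for the second after the job is handed in, with the robot touching nothing.
It also fails if it takes over 72 s, if anything falls off the work surface, if the arm or the gripper's body presses on something with over 40 N, if the wrist force passes 120 N, or if a joint passes its speed limit or range.

## Working session

There is one attempt and no reset: what is moved stays moved. The work goes in short steps, Python scripts to look and compute and a shell command to move; the robot and the scene stay as the last step left them, time stands still between calls to the robot, and variables do not carry over. Pictures are saved under pics/ and viewed, and the job is handed in when it is done.

```bash
ls; mkdir -p pics; python3 - <<'E'
from workcell import readout, optics, env
import cv2
for n in ["scene","top"]:
    p,d=optics.grab_frame(n); cv2.imwrite(f"pics/{n}0.png",p[:,:,::-1])
    import numpy as np; np.save(f"pics/{n}0.npy",d)
    c=optics.camera_params(n); print(n,c)
print(readout.state())
E
```

```text
pics
scene {'mtx': array([[553.8873932 ,   0.        , 322.31190317],
       [  0.        , 553.8873932 , 231.14581475],
       [  0.        ,   0.        ,   1.        ]]), 'k1': -0.17544551480393397, 'R': array([[ 0.59848722,  0.80106784, -0.01016714],
       [ 0.54719243, -0.4180175 , -0.72514951],
       [-0.58514399,  0.42842933, -0.68851639]]), 't': array([-297.67649119, -245.71821609, 1513.24583723])}
top {'mtx': array([[609.064694  ,   0.        , 317.46139326],
       [  0.        , 609.064694  , 241.48937866],
       [  0.        ,   0.        ,   1.        ]]), 'k1': 0.005874316631184966, 'R': array([[-0.01977559, -0.99972209, -0.01283257],
       [-0.99581849,  0.02084009, -0.08894508],
       [ 0.08918779,  0.01101997, -0.99595386]]), 't': array([  -9.39456794,  541.28308789, 1342.45217202])}
{'time_s': 0.1, 'qpos': array([ 6.85264593e+01,  1.83495393e+01,  8.96983361e+01, -1.13282635e-03,
        7.20435636e+01, -1.14728895e+00]), 'qvel': array([ 0.0044178 , -0.05156366, -0.15717622, -0.04655112,  0.04896065,
       -0.05298696]), 'effort': array([ 1.41542590e-03, -4.13329697e+01, -2.32505447e+01,  7.28981663e-02,
        4.21753689e-02, -5.61494505e-05]), 'ee_pos': array([199.60048772, 538.80048785, 227.19599715]), 'ee_rot': array([ -90.4724148 ,   89.90855464, -110.79831646]), 'force': array([ 0.68224124,  0.84301733, -0.01442056]), 'torque': array([-0.02756771, -0.0158627 , -0.02798   ]), 'gripper_width': 91.17930713092346}
```

View pics/scene0.png

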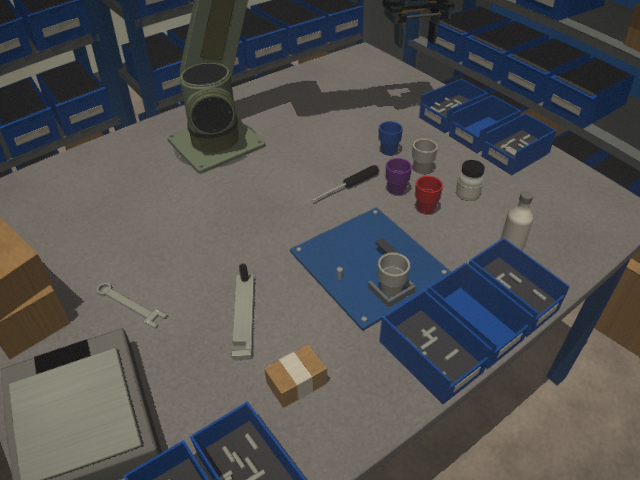

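View pics/top0.png

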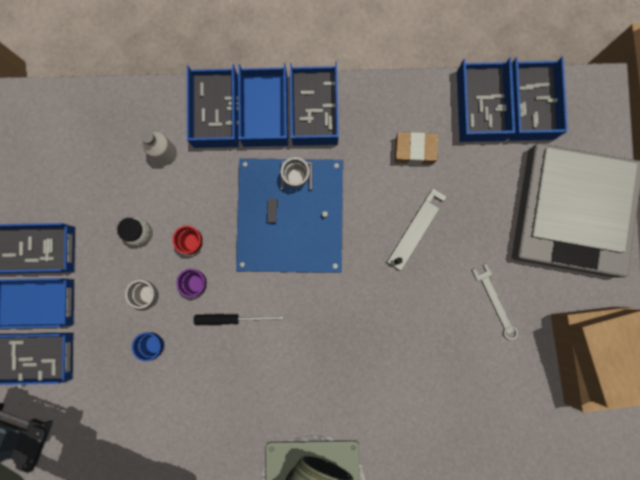

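Candidates for the stray cup: the silver cup at scene (424,155) / top (140,294). The look-alikes are blue (390,137), purple (398,176) and red (428,194), plus the jar at (470,180). By the description I choose the silver open cup, and I'll check it in a close crop.

```bash
cat > h.py <<'E'
import numpy as np, cv2
from workcell import readout, optics, env
def und(c,uv):
    uv=np.atleast_2d(np.asarray(uv,float)); K=c["mtx"]
    return cv2.undistortPoints(uv.reshape(-1,1,2),K,np.array([c["k1"],0,0,0.])).reshape(-1,2)
def plane(c,uv,z):
    n=und(c,uv); d=np.c_[n,np.ones(len(n))]@c["R"]; o=-c["R"].T@c["t"]
    s=(z-o[2])/d[:,2]; return o+s[:,None]*d
def proj(c,X):
    X=np.atleast_2d(X)@c["R"].T+c["t"]; n=X[:,:2]/X[:,2:]; r=(n**2).sum(1,keepdims=True)
    n=n*(1+c["k1"]*r); return n*[c["mtx"][0,0],c["mtx"][1,1]]+c["mtx"][:2,2]
def depthpts(c,d,mask):
    v,u=np.nonzero(mask&(d>0)); n=und(c,np.c_[u,v]); z=d[v,u][:,None]
    return (np.c_[n*z,z]-c["t"])@c["R"]
E
python3 - <<'E'
from h import *
t=cv2.imread("pics/top0.png"); s=cv2.imread("pics/scene0.png")
a=cv2.resize(t[180:280,380:460],None,fx=5,fy=5,interpolation=2)
b=cv2.resize(t[150:280,230:350],None,fx=4,fy=4,interpolation=2)[:500]
cv2.imwrite("pics/c1.png",np.hstack([a[:400],b[:400,:400]]))
cv2.imwrite("pics/c2.png",np.hstack([cv2.resize(t[260:330,110:210],None,fx=4,fy=4),cv2.resize(s[120:190,370:470],None,fx=4,fy=4)]))
c=optics.camera_params("top")
hsv=cv2.cvtColor(t,cv2.COLOR_BGR2HSV)
m=cv2.inRange(hsv,(95,100,60),(120,255,255)); n,l,st,ce=cv2.connectedComponentsWithStats(m)
for i in range(1,n):
    if st[i,4]>300: print(st[i],ce[i])
E
```

```text
[ 462   57  105   78 1701] [513.08818342  98.87419165]
[ 187   65  101   77 4529] [248.97902407 105.61028925]
[290  66  48  74 722] [312.39473684 104.7132964 ]
[  237   159   105   113 10277] [289.16736402 218.97411696]
[  0 223  74  51 670] [ 45.60746269 249.42089552]
[   0  279   73   49 3322] [ 33.79259482 302.94762191]
[  0 333  72  52 699] [ 43.62517883 357.80686695]
[132 333  31  28 693] [146.80808081 346.14430014]
```

View pics/c1.png

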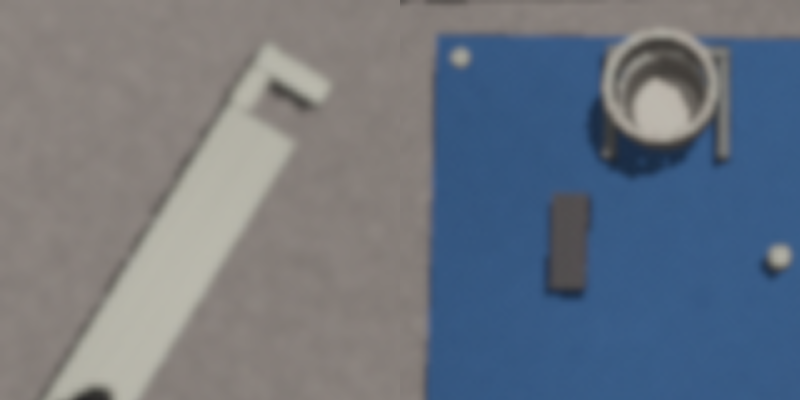

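View pics/c2.png

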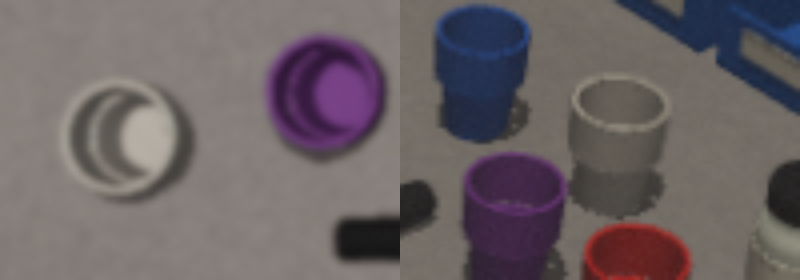

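The crop shows a silver, open-topped cup with a shoulder: the right one. The bar's notch opens towards the lower right, about top (435,200), and its knob is at (397,262). Now I'll measure the poses.

```bash
python3 - <<'E'
from h import *
t=cv2.imread("pics/top0.png"); c=optics.camera_params("top"); d=np.load("pics/top0.npy")
hsv=cv2.cvtColor(t,cv2.COLOR_BGR2HSV)
m=cv2.inRange(hsv,(95,100,60),(120,255,255)); n,l,st,ce=cv2.connectedComponentsWithStats(m)
i=[i for i in range(1,n) if st[i,4]>8000][0]
def rect(P,name):
    r=cv2.minAreaRect(P[:,:2].astype(np.float32)); print(name,r); return r
cnt=max(cv2.findContours((l==i).astype(np.uint8),0,1)[0],key=len).reshape(-1,2)
hull=cv2.convexHull(cnt).reshape(-1,2)
rect(plane(c,hull,10),"dock")
# bolts / pin: bright blobs in dock region
x,y,w,h=st[i,:4]
g=hsv[y:y+h,x:x+w]; bm=((g[:,:,1]<90)&(g[:,:,2]>90)).astype(np.uint8)
n2,l2,s2,c2=cv2.connectedComponentsWithStats(bm)
for k in range(1,n2):
    if s2[k,4]>4: print(s2[k],c2[k]+[x,y],plane(c,c2[k]+[x,y],10)[0].round(1),plane(c,c2[k]+[x,y],36)[0].round(1))
# keeper
km=((g[:,:,1]<90)&(g[:,:,2]<100)).astype(np.uint8)
n2,l2,s2,c2=cv2.connectedComponentsWithStats(km)
for k in range(1,n2):
    if s2[k,4]>60: print("dark",s2[k],c2[k]+[x,y],plane(c,c2[k]+[x,y],36)[0].round(1))
# bar
roi=np.zeros(t.shape[:2],bool); roi[180:280,380:455]=1
g=t.astype(int); print(t[230,415],t[230,400-15],t[262,397])
bar=roi&(t.min(2)>140)
n2,l2,s2,c2=cv2.connectedComponentsWithStats(bar.astype(np.uint8)); k=1+np.argmax(s2[1:,4]); print(s2[k])
hull=cv2.convexHull(max(cv2.findContours((l2==k).astype(np.uint8),0,1)[0],key=len)).reshape(-1,2)
rect(plane(c,hull,16),"bar")
kn=roi&(t.max(2)<60); v,u=np.nonzero(kn); print("knob px",u.mean(),v.mean(),len(u),plane(c,[[u.mean(),v.mean()]],56))
P=depthpts(c,d,bar); print("bar z",np.median(P[:,2]))
# cup rims
for nm,(x0,x1,y0,y1),z in [("stray",(118,165,272,318),75),("dockcup",(275,315,153,192),85)]:
    sub=t[y0:y1,x0:x1]; mm=(sub.min(2)>(150 if nm=='stray' else 120)).astype(np.uint8)
    n2,l2,s2,c2=cv2.connectedComponentsWithStats(mm)
    for k in range(1,n2):
        if s2[k,4]>30: 
            cc=cv2.convexHull(max(cv2.findContours((l2==k).astype(np.uint8),0,1)[0],key=len)).reshape(-1,2)+[x0,y0]
            W=plane(c,cc,z)[:,:2].astype(np.float32); print(nm,s2[k],cv2.minEnclosingCircle(W))
    r=np.zeros(t.shape[:2],bool); r[y0:y1,x0:x1]=1
    P=depthpts(c,d,r); P=P[(P[:,2]>z-6)&(P[:,2]<z+8)]; print(nm,'depth',len(P),P.mean(0) if len(P) else 0, cv2.minEnclosingCircle(P[:,:2].astype(np.float32)) if len(P) else 0)
E
```

```text
dock ((604.7276611328125, 42.48326873779297), (235.72503662109375, 256.66888427734375), 87.9700698852539)
[  0   0   3  76 124] [237.43548387 189.0483871 ] [666.5 160.4  10. ] [661.8 156.7  36. ]
[ 39   0  66  31 688] [297.5625     171.89534884] [703.2  22.2  10. ] [697.9  21.1  36. ]
[ 5  2  6  6 27] [244.51851852 163.88888889] [724.6 143.7  10. ] [718.8 140.3  36. ]
[97  4  6  6 27] [336.2962963  165.22222222] [716.7 -66.9  10. ] [711.1 -66.3  36. ]
[31 39  8  3  9] [271.11111111 198.33333333] [643.4  83.6  10. ] [639.1  81.4  36. ]
[39 49  1 12 12] [276.  213.5] [608.2  72.9  10. ] [604.6  70.9  36. ]
[84 52  7  7 35] [324.48571429 213.68571429] [605.4 -37.5  10. ] [601.9 -37.5  36. ]
[104  91   1  22  22] [341.  260.5] [498.  -72.6  10. ] [496.5 -71.9  36. ]
[  2 103   6   6  28] [241.85714286 264.21428571] [494.2 151.8  10. ] [492.8 148.3  36. ]
[ 95 104   6   6  29] [334.72413793 265.5862069 ] [486.8 -58.1  10. ] [485.5 -57.7  36. ]
[  0 112  43   1  43] [258. 271.] [478.1 115.4  10. ] [477.  112.6  36. ]
dark [ 47   1  23  16 174] [296.87931034 166.3045977 ] [710.6  22.4  36. 
[... 152 characters left out ...]
182 184] [126 130 138] [32 32 33]
[ 389  189   57   81 1175]
bar ((566.00048828125, -245.69769287109375), (35.48176193237305, 197.1521453857422), 56.8277702331543)
knob px 397.11538461538464 260.9230769230769 26 [[ 491.94240793 -193.60890261   56.        ]]
bar z 15.049394844525235
stray [ 23  15  12  16 135] ((429.7611389160156, 346.14794921875), 16.165245056152344)
stray depth 173 [431.82607182 365.84390775  74.18455659] ((432.26422119140625, 365.51947021484375), 31.376127243041992)
dockcup [  0   0  40  32 541] ((707.0653076171875, 26.983291625976562), 46.664337158203125)
dockcup depth 166 [690.76320169  25.29236414  83.90299262] ((690.8016357421875, 25.024085998535156), 31.4157772064209)
```

The bolts and the pin agree on the dock: centre (605.6, 42.6), yaw -2.15°, pin at (602.5, -37.4). The bar's middle is (566, -246), yaw about 146.8°. The stray cup is at (432, 365.6) and the dock cup at (690.8, 25.1). Next I'll work out the tool rotation.

```bash
cat > w.py <<'E'
from h import *
from scipy.spatial.transform import Rotation as Ro
def st(target=None,yaw=None,verbose=True):
    s=readout.state(); R=Ro.from_euler('xyz',s["ee_rot"],degrees=True); M=R.as_matrix()
    jy=np.degrees(np.arctan2(M[1,1],M[0,1]))
    print("t",round(s["time_s"],2),"pos",s["ee_pos"].round(1),"x",M[:,0].round(3),"jaw yaw",round(jy,2),"F",s["force"].round(1),"w",round(s["gripper_width"],1),"q",s["qpos"].round(0))
    if target is not None: print("delta cm",((np.array(target)-s["ee_pos"])/10).round(2))
    if yaw is not None: 
        xt=np.array([0,0,-1.]); yt=np.array([np.cos(np.radians(yaw)),np.sin(np.radians(yaw)),0]); T=np.c_[xt,yt,np.cross(xt,yt)]
        print("drot", (Ro.from_matrix(T)*R.inv()).as_rotvec().round(4))
    return s
E
python3 -c "
from w import *
st([566,-246,120],56.8); st(None,236.8)"
```

```text
t 0.1 pos [199.6 538.8 227.2] x [-0.001 -0.001 -1.   ] jaw yaw 69.67 F [ 0.7  0.8 -0. ] w 91.2 q [69. 18. 90. -0. 72. -1.]
delta cm [ 36.64 -78.48 -10.72]
drot [ 0.0014 -0.0007 -0.2247]
t 0.1 pos [199.6 538.8 227.2] x [-0.001 -0.001 -1.   ] jaw yaw 69.67 F [ 0.7  0.8 -0. ] w 91.2 q [69. 18. 90. -0. 72. -1.]
drot [1.1000e-03 2.1000e-03 2.9169e+00]
```

```bash
R='{"translation":[1.46,-3.14,-0.19],"delta_rot":[0,0,-0.009]}'; python3 -m creep '[{"translation":[1.46,-3.14,-0.19],"delta_rot":[0,0,-0.009]},{"translation":[1.46,-3.14,-0.19],"delta_rot":[0,0,-0.009]},{"translation":[1.46,-3.14,-0.19],"delta_rot":[0,0,-0.009]},{"translation":[1.46,-3.14,-0.19],"delta_rot":[0,0,-0.009]},{"translation":[1.46,-3.14,-0.19],"delta_rot":[0,0,-0.009]}]' 1 40
```

```text
time_s: 0.52
ee_pos: [272.9, 380.5, 218.0]
ee_rot: [-92.8, 90.0, -115.7]
force: [0.7, -0.2, 0.2]
gripper_width: 91.1
```

```bash
python3 -m creep '[{"translation":[1.46,-3.14,-0.19],"delta_rot":[0,0,-0.009]},{"translation":[1.46,-3.14,-0.19],"delta_rot":[0,0,-0.009]},{"translation":[1.46,-3.14,-0.19],"delta_rot":[0,0,-0.009]},{"translation":[1.46,-3.14,-0.19],"delta_rot":[0,0,-0.009]},{"translation":[1.46,-3.14,-0.19],"delta_rot":[0,0,-0.009]}]'
python3 -m creep '[{"translation":[1.46,-3.14,-0.19],"delta_rot":[0,0,-0.009]},{"translation":[1.46,-3.14,-0.19],"delta_rot":[0,0,-0.009]},{"translation":[1.46,-3.14,-0.19],"delta_rot":[0,0,-0.009]},{"translation":[1.46,-3.14,-0.19],"delta_rot":[0,0,-0.009]},{"translation":[1.46,-3.14,-0.19],"delta_rot":[0,0,-0.009]}]'
python3 -m creep '[{"translation":[1.46,-3.14,-0.19],"delta_rot":[0,0,-0.009]},{"translation":[1.46,-3.14,-0.19],"delta_rot":[0,0,-0.009]},{"translation":[1.46,-3.14,-0.19],"delta_rot":[0,0,-0.009]},{"translation":[1.46,-3.14,-0.19],"delta_rot":[0,0,-0.009]},{"translation":[1.46,-3.14,-0.19],"delta_rot":[0,0,-0.009]}]'
python3 -m creep '[{"translation":[1.46,-3.14,-0.19],"delta_rot":[0,0,-0.009]},{"translation":[1.46,-3.14,-0.19],"delta_rot":[0,0,-0.009]},{"translation":[1.46,-3.14,-0.19],"delta_rot":[0,0,-0.009]},{"translation":[1.46,-3.14,-0.19],"delta_rot":[0,0,-0.009]},{"translation":[1.46,-3.14,-0.19],"delta_rot":[0,0,-0.009]}]'
python3 -m creep '[{"translation":[0,0,0],"delta_rot":[0,0,0]},{"translation":[0,0,0],"delta_rot":[0,0,0]},{"translation":[0,0,0],"delta_rot":[0,0,0]}]'
python3 - <<'E'
from w import *
st([566,-246,30],56.8)
p,d=optics.grab_frame("wrist"); cv2.imwrite("pics/w1.png",p[:,:,::-1]); np.save("pics/w1.npy",d)
import pickle; c=optics.camera_params("wrist"); pickle.dump(c,open("pics/w1.pkl","wb"))
E
```

```text
time_s: 0.93
ee_pos: [345.9, 223.5, 208.7]
ee_rot: [-111.9, 90.0, -137.4]
force: [-0.1, -0.4, 0.6]
gripper_width: 90.9
time_s: 1.35
ee_pos: [418.9, 66.5, 199.3]
ee_rot: [177.5, 90.0, 149.4]
force: [1.1, -0.3, -0.4]
gripper_width: 91.3
time_s: 1.77
ee_pos: [491.9, -90.5, 189.6]
ee_rot: [-178.8, 90.0, 150.5]
force: [0.6, 0.1, -0.1]
gripper_width: 91.2
time_s: 2.18
ee_pos: [564.9, -247.4, 179.8]
ee_rot: [176.8, 89.9, 143.5]
force: [-0.2, 0.4, -0.1]
gripper_width: 91.2
time_s: 2.43
ee_pos: [564.1, -245.3, 179.8]
ee_rot: [175.7, 89.9, 142.5]
force: [-0.6, -0.4, 0.3]
gripper_width: 91.2
t 2.43 pos [ 564.1 -245.3  179.8] x [-0.002  0.001 -1.   ] jaw yaw 56.76 F [-0.6 -0.4  0.3] w 91.2 q [-25.  24.  88.   0.  68. -81.]
delta cm [  0.19  -0.07 -14.98]
drot [-0.0013 -0.0017  0.0007]
```

View pics/w1.png

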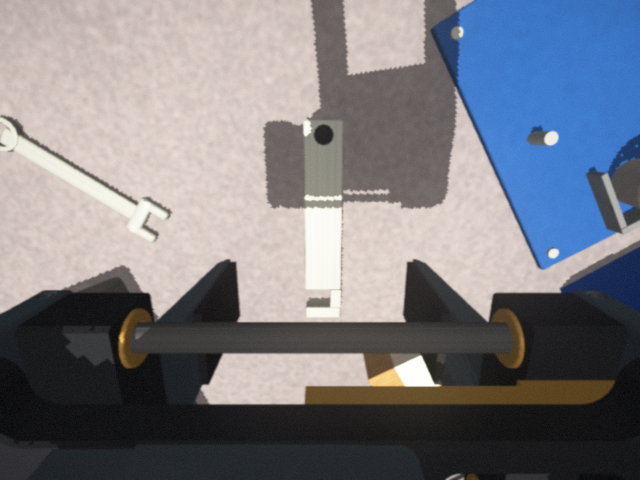

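The wrist view shows the bar straight between the jaws, with the knob at (324,134) and the notch at (318,300). I'll check the position by casting rays.

```bash
python3 - <<'E'
from w import *
import pickle
c=pickle.load(open("pics/w1.pkl","rb")); p=cv2.imread("pics/w1.png")
g=p[115:160,300:350].max(2)<35; n,l,s,ce=cv2.connectedComponentsWithStats(g.astype(np.uint8)); k=1+np.argmax(s[1:,4]); kn=ce[k]+[300,115]; print("knob",s[k],plane(c,kn,56))
m=np.zeros(p.shape[:2],np.uint8); 
h=cv2.cvtColor(p,cv2.COLOR_BGR2HSV); print(h[160,320],h[160,355],h[250,320],h[250,360])
for v in (170,185,220,250,270):
    row=p[v,285:365].astype(int).mean(1); e=np.abs(np.diff(row)); i=np.argsort(e)[::-1][:4]; print(v,sorted(i+285))
for v in (150,170,185,220,250,270):
    row=cv2.GaussianBlur(p,(3,3),0)[v,285:365].astype(int); e=np.abs(np.diff(row,axis=0)).sum(1); L=285.5+np.argmax(e[:32]); R_=285.5+45+np.argmax(e[45:70])
    P=plane(c,[[L,v],[R_,v]],16); mid=P.mean(0); print(v,L,R_,P[:,:2].round(1).tolist(),np.linalg.norm(P[0]-P[1]).round(1),mid.round(1))
col=p[260:325,312].astype(int).mean(1); print(col)
col=p[260:325,335].astype(int).mean(1); print(col[-20:])
# pin top
print("pin",plane(c,[[552,138]],36))
E
```

```text
knob [20 21  1  1  1] [[ 496.48928745 -201.09811009   56.        ]]
[ 28  23 145] [  8  28 109] [ 26   7 251] [  9  23 219]
170 [np.int64(303), np.int64(304), np.int64(341), np.int64(342)]
185 [np.int64(304), np.int64(340), np.int64(341), np.int64(342)]
220 [np.int64(304), np.int64(340), np.int64(341), np.int64(342)]
250 [np.int64(305), np.int64(339), np.int64(340), np.int64(342)]
270 [np.int64(305), np.int64(339), np.int64(340), np.int64(342)]
150 304.5 341.5 [[498.9, -219.8], [517.5, -191.4]] 34.0 [ 508.2 -205.6   16. ]
170 304.5 341.5 [[513.9, -229.9], [532.8, -201.1]] 34.5 [ 523.3 -215.5   16. ]
185 304.5 341.5 [[525.5, -237.8], [544.6, -208.5]] 34.9 [ 535.  -223.1   16. ]
220 304.5 340.5 [[553.6, -256.8], [572.8, -227.5]] 35.0 [ 563.2 -242.1   16. ]
250 305.5 340.5 [[579.7, -273.2], [598.8, -244.0]] 34.9 [ 589.2 -258.6   16. ]
270 305.5 339.5 [[597.4, -285.2], [616.4, -256.3]] 34.5 [ 606.9 -270.7   16. ]
[248.         248.33333333 248.33333333 248.         247.66666667
 247.33333333 247.33333333 247.33333333 247.33333333 247.33333333
 247.66666667 247.66666667 247.33333333 247.3
[... 269 characters left out ...]
3333333
 210.33333333 210.         197.         142.66666667 115.66666667
 115.66666667 111.         106.66666667 102.66666667 103.
 103.         124.66666667 186.33333333 239.         248.33333333
 249.         248.33333333 248.66666667 248.33333333 247.
 246.66666667 242.66666667 223.         209.         205.33333333
 203.         184.         109.          62.          61.        ]
[246.         243.33333333 234.         240.         247.33333333
 247.33333333 246.         245.33333333 246.         245.66666667
 245.         241.66666667 220.33333333 204.         207.66666667
 205.33333333 187.33333333 112.          64.66666667  64.        ]
pin [[606.27225071 -36.66906379  36.        ]]
```

```bash
python3 - <<'E'
from w import *
import pickle
c=pickle.load(open("pics/w1.pkl","rb"))
d=np.array([-0.835,0.5505])
for n,uv,o in [("end",[322,316.5],99),("notch near",[322,289],67),("notch far",[322,307.5],87),("knob",[324,133.5],0)]:
    P=plane(c,[uv],16 if n!="knob" else 56)[0,:2]; print(n,P.round(1),(P+d*o).round(1) if o else (P-d*86).round(1))
E
```

```text
end [ 650.9 -300.1] [ 568.2 -245.6]
notch near [ 624.3 -282.7] [ 568.3 -245.8]
notch far [ 642.  -294.3] [ 569.4 -246.4]
knob [ 496.6 -197.4] [ 568.4 -244.7]
```

```bash
python3 -m creep '[{"translation":[0.1,0,-3.5],"delta_rot":[-0.001,-0.001,0]},{"translation":[0.1,0,-3.5],"delta_rot":[0,0,0]},{"translation":[0.1,0,-3.5],"delta_rot":[0,0,0]},{"translation":[0,0,-3.3],"delta_rot":[0,0,0]},{"translation":[0,0,-1.5],"delta_rot":[0,0,0]}]'
python3 -m creep '[{"translation":[0,0,-0.9],"delta_rot":[0,0,0]},{"translation":[0,0,0],"delta_rot":[0,0,0]},{"translation":[0,0,0],"delta_rot":[0,0,0]}]'
python3 -c "
from w import *
st([567,-245.5,17],56.6)"
```

```text
time_s: 2.9
ee_pos: [564.9, -243.1, 23.8]
ee_rot: [-168.6, 89.7, 158.3]
force: [-0.2, 0.3, -0.4]
gripper_width: 91.0
time_s: 3.15
ee_pos: [568.2, -245.3, 19.3]
ee_rot: [0.6, 89.9, -32.6]
force: [0.1, 0.4, 0.7]
gripper_width: 91.4
t 3.15 pos [ 568.2 -245.3   19.3] x [ 0.002 -0.001 -1.   ] jaw yaw 56.83 F [0.1 0.4 0.7] w 91.4 q [-24.  33.  99.  -0.  48. -81.]
delta cm [-0.12 -0.02 -0.23]
drot [ 0.0013  0.002  -0.004 ]
```

```bash
python3 -m creep '[{"translation":[-0.1,0,-0.2],"delta_rot":[0,0,0]},{"translation":[0,0,0],"delta_rot":[0,0,0]},{"translation":[0,0,0],"delta_rot":[0,0,0]},{"translation":[0,0,0],"delta_rot":[0,0,0]},{"translation":[0,0,0],"delta_rot":[0,0,0]}]' -1 50
python3 -m creep '[{"translation":[0,0,0],"delta_rot":[0,0,0]},{"translation":[0,0,0],"delta_rot":[0,0,0]},{"translation":[0,0,0],"delta_rot":[0,0,0]},{"translation":[0,0,0],"delta_rot":[0,0,0]},{"translation":[0,0,0],"delta_rot":[0,0,0]}]'
python3 -c "
from w import *
st()"
```

```text
time_s: 3.57
ee_pos: [567.0, -245.9, 17.1]
ee_rot: [-0.4, 89.9, -33.7]
force: [0.6, -0.1, -0.0]
gripper_width: 61.0
time_s: 3.98
ee_pos: [566.8, -245.7, 16.4]
ee_rot: [0.5, 89.9, -32.7]
force: [0.6, 1.5, -0.4]
gripper_width: 35.8
t 3.98 pos [ 566.8 -245.7   16.4] x [ 0.001 -0.001 -1.   ] jaw yaw 56.77 F [ 0.6  1.5 -0.4] w 35.8 q [-24.  33.  99.  -0.  48. -81.]
```

```bash
python3 -m creep '[{"translation":[0,0,1],"delta_rot":[0,0,0]},{"translation":[0,0,2],"delta_rot":[0,0,0]},{"translation":[0,0,2],"delta_rot":[0,0,0]},{"translation":[0,0,2],"delta_rot":[0,0,0]},{"translation":[-0.3,2.8,1],"delta_rot":[0,0,0]}]'
python3 -m creep '[{"translation":[-0.3,2.8,0],"delta_rot":[0,0,0]},{"translation":[-0.3,2.8,0],"delta_rot":[0,0,0]},{"translation":[-0.3,2.8,0],"delta_rot":[0,0,0]},{"translation":[-0.3,2.8,0],"delta_rot":[0,0,0]},{"translation":[-0.3,2.8,0],"delta_rot":[0,0,0]}]'
python3 -m creep '[{"translation":[-0.3,2.8,0],"delta_rot":[0,0,0]},{"translation":[-0.3,2.8,0],"delta_rot":[0,0,0]},{"translation":[-0.3,2.8,0],"delta_rot":[0,0,0]},{"translation":[0,0,0],"delta_rot":[0,0,0]},{"translation":[0,0,0],"delta_rot":[0,0,0]}]'
python3 - <<'E'
from w import *
st([539.5,7.3,70],56.7)
import pickle
c=optics.camera_params("wrist")
for n in ("wrist","top"):
    p,d=optics.grab_frame(n); cv2.imwrite(f"pics/{n}2.png",p[:,:,::-1]); np.save(f"pics/{n}2.npy",d)
pickle.dump(c,open("pics/w2.pkl","wb"))
t=cv2.imread("pics/top2.png"); cv2.imwrite("pics/top2c.png",cv2.resize(t[150:290,220:360],None,fx=4,fy=4))
E
```

```text
time_s: 4.4
ee_pos: [565.8, -222.2, 99.2]
ee_rot: [-8.8, 89.5, -42.2]
force: [1.6, 0.5, -2.6]
gripper_width: 35.6
time_s: 4.82
ee_pos: [547.8, -76.6, 96.5]
ee_rot: [-60.9, 89.9, -94.1]
force: [0.6, 0.7, -3.9]
gripper_width: 35.8
time_s: 5.23
ee_pos: [539.1, 7.4, 96.5]
ee_rot: [-52.3, 89.9, -85.3]
force: [-0.3, -0.1, -4.6]
gripper_width: 35.4
t 5.23 pos [539.1   7.4  96.5] x [ 0.    -0.001 -1.   ] jaw yaw 56.95 F [-0.3 -0.1 -4.6] w 35.4 q [ -0.  22. 105.  -0.  53. -57.]
delta cm [ 0.04 -0.01 -2.65]
drot [ 0.0013  0.0001 -0.0044]
```

View pics/wrist2.png

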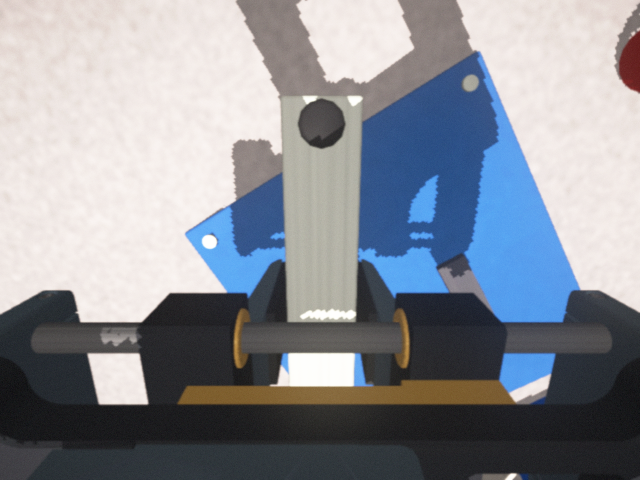

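View pics/top2c.png

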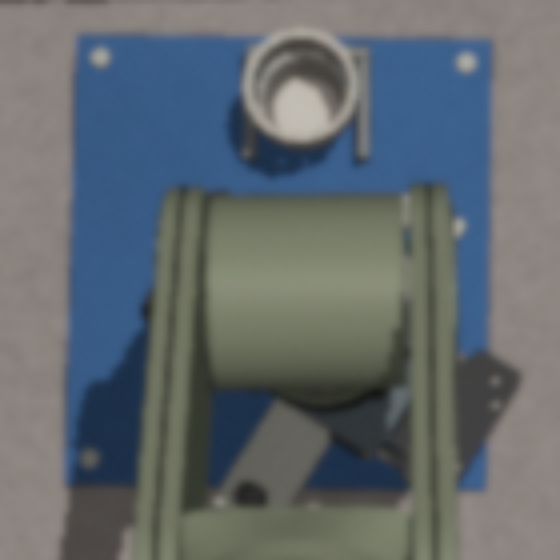

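```bash
python3 - <<'E'
from w import *
import pickle
c=pickle.load(open("pics/w2.pkl","rb")); p=cv2.imread("pics/wrist2.png")
P=plane(c,[[321.5,122.5]],136)[0,:2]; d=np.array([np.cos(np.radians(146.85)),np.sin(np.radians(146.85))]); print(P,P-86*d)
p,dd=optics.grab_frame("scene"); cv2.imwrite("pics/s2.png",p[:,:,::-1])
cv2.imwrite("pics/s2c.png",cv2.resize(p[200:340,270:470,::-1],None,fx=4,fy=4))
cs=optics.camera_params("scene"); print(proj(cs,[[602.5,-37.4,36],[602.5,-37.4,80],[602.5,-37.4,96]]))
E
```

```text
[468.40216492  54.0243747 ] [540.40496263   6.99675386]
[[338.41416774 267.462369  ]
 [338.64276873 252.27774094]
 [338.72800718 246.53958711]]
```

View pics/s2c.png

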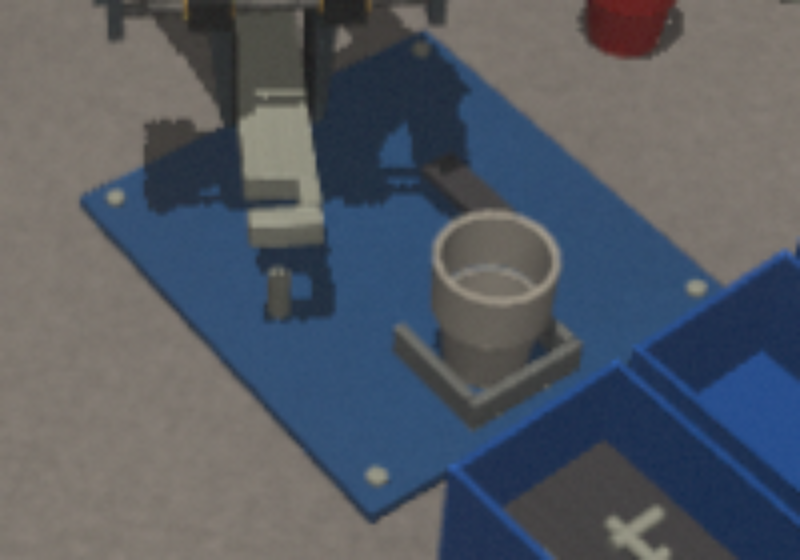

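The notch, at crop (265,190), lines up with the pin at predicted crop (275,196). Lowering in stages.

```bash
python3 -m creep '[{"translation":[0,0,-1.5],"delta_rot":[0,0,0]},{"translation":[0,0,-1.5],"delta_rot":[0,0,0]},{"translation":[0,0,-1],"delta_rot":[0,0,0]},{"translation":[0,0,0],"delta_rot":[0,0,0]},{"translation":[0,0,0],"delta_rot":[0,0,0]}]'
python3 - <<'E'
from w import *
st([539.3,7.2,26.5],56.8)
p,dd=optics.grab_frame("scene")
cv2.imwrite("pics/s3c.png",cv2.resize(p[200:340,270:470,::-1],None,fx=4,fy=4))
E
```

```text
time_s: 5.8
ee_pos: [539.5, 5.5, 56.1]
ee_rot: [-75.3, 89.9, -108.6]
force: [0.3, 0.4, -4.4]
gripper_width: 35.9
t 5.8 pos [539.5   5.5  56.1] x [-0.    -0.001 -1.   ] jaw yaw 56.72 F [ 0.3  0.4 -4.4] w 35.9 q [ -1.  25. 108.  -0.  48. -57.]
delta cm [-0.02  0.17 -2.96]
drot [ 0.001  -0.0003  0.0014]
```

View pics/s3c.png

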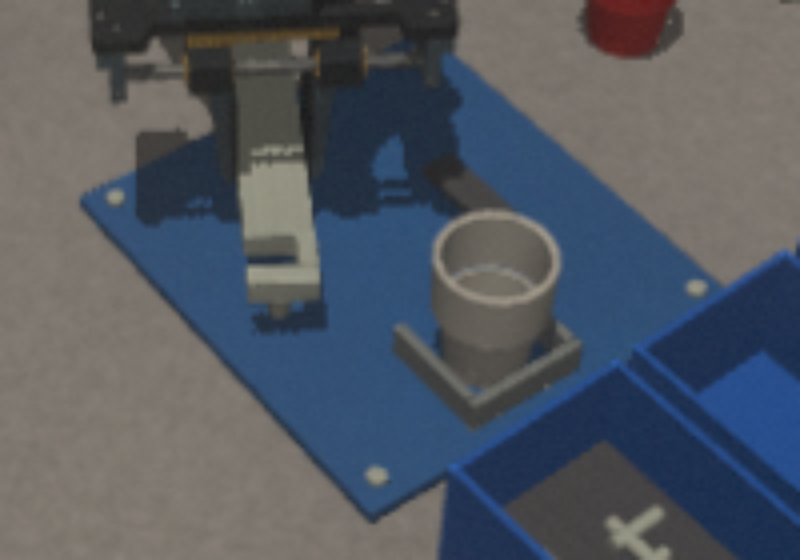

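```bash
python3 - <<'E'
from w import *
s=st(); cs=optics.camera_params("scene")
a=np.radians(146.75); x=np.array([np.cos(a),np.sin(a)]); y=np.array([-x[1],x[0]])
m=s["ee_pos"][:2]
f=lambda P:((proj(cs,P)-[270,200])*4).round(0).tolist()
n=m-77*x
print("notch top corners",f([[*(n+i*10*x+j*y),56] for i in(-1,1) for j in(-8,18)]))
pin=np.array([602.5,-37.4]); print("pin in bar frame rel mid",(pin-m)@x,(pin-m)@y)
E
```

```text
t 5.85 pos [540.2   5.7  56.7] x [ 0.001 -0.001 -1.   ] jaw yaw 56.74 F [ 0.1  0.3 -4. ] w 35.5 q [ -1.  25. 108.  -0.  48. -57.]
notch top corners [[296.0, 258.0], [243.0, 261.0], [292.0, 229.0], [241.0, 232.0]]
pin in bar frame rel mid -75.74569601698018 1.8695082780714678
```

```bash
python3 -m creep '[{"translation":[-0.2,0.2,0],"delta_rot":[0,0,0]},{"translation":[0,0,-0.7],"delta_rot":[0,0,0]},{"translation":[0,0,-0.5],"delta_rot":[0,0,0]},{"translation":[0,0,0],"delta_rot":[0,0,0]},{"translation":[0,0,0],"delta_rot":[0,0,0]}]'
python3 - <<'E'
from w import *
st([539.3,7.2,26.5],56.8)
p,dd=optics.grab_frame("scene")
cv2.imwrite("pics/s4c.png",cv2.resize(p[240:290,310:370,::-1],None,fx=10,fy=10,interpolation=2))
E
```

```text
time_s: 6.27
ee_pos: [537.4, 8.3, 44.1]
ee_rot: [-53.6, 89.9, -86.8]
force: [-0.2, -0.2, -3.9]
gripper_width: 35.7
t 6.27 pos [537.4   8.3  44.1] x [ 0.    -0.001 -1.   ] jaw yaw 56.79 F [-0.2 -0.2 -3.9] w 35.7 q [ -0.  26. 109.  -0.  46. -57.]
delta cm [ 0.19 -0.11 -1.76]
drot [0.0009 0.0001 0.0001]
```

View pics/s4c.png

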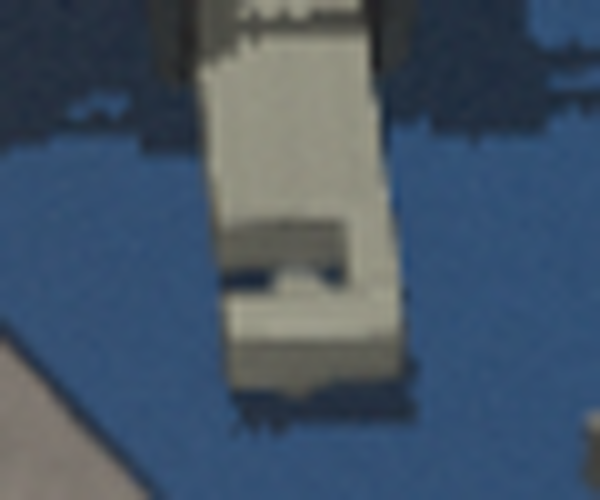

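The pin's tip is showing in the notch, with no contact force. Lowering to the bed.

```bash
python3 -m creep '[{"translation":[0,0,-0.6],"delta_rot":[0,0,0]},{"translation":[0,0,-0.6],"delta_rot":[0,0,0]},{"translation":[0,0,-0.4],"delta_rot":[0,0,0]},{"translation":[0,0,0],"delta_rot":[0,0,0]},{"translation":[0,0,0],"delta_rot":[0,0,0]}]'
python3 -c "
from w import *
st([539.3,7.2,26.5],56.8)"
```

```text
time_s: 6.73
ee_pos: [537.5, 8.2, 28.0]
ee_rot: [-56.8, 89.9, -90.0]
force: [0.4, 1.3, -4.0]
gripper_width: 35.4
t 6.73 pos [537.5   8.2  28. ] x [-0.    -0.001 -1.   ] jaw yaw 56.78 F [ 0.4  1.3 -4. ] w 35.4 q [ -0.  27. 109.  -0.  44. -57.]
delta cm [ 0.18 -0.1  -0.15]
drot [ 0.0009 -0.      0.0004]
```

```bash
python3 -m creep '[{"translation":[0,0,-0.1],"delta_rot":[0,0,0]},{"translation":[0,0,-0.1],"delta_rot":[0,0,0]},{"translation":[0,0,0],"delta_rot":[0,0,0]},{"translation":[0,0,0],"delta_rot":[0,0,0]}]'
python3 -c "
from w import *
st([539.3,7.2,26.5],56.8)"
```

```text
time_s: 7.07
ee_pos: [537.8, 8.2, 26.6]
ee_rot: [-3.4, 89.9, -36.6]
force: [0.6, 0.9, -3.8]
gripper_width: 35.5
t 7.07 pos [537.8   8.2  26.6] x [ 0.001 -0.001 -1.   ] jaw yaw 56.78 F [ 0.6  0.9 -3.8] w 35.5 q [ -0.  27. 109.  -0.  43. -57.]
delta cm [ 0.15 -0.1  -0.01]
drot [0.0009 0.0012 0.0003]
```

```bash
python3 -m creep '[{"translation":[0,0,-0.1],"delta_rot":[0,0,0]},{"translation":[0,0,-0.05],"delta_rot":[0,0,0]},{"translation":[0,0,0],"delta_rot":[0,0,0]}]'
python3 -m creep '[{"translation":[0,0,0],"delta_rot":[0,0,0]},{"translation":[0,0,0],"delta_rot":[0,0,0]},{"translation":[0,0,0],"delta_rot":[0,0,0]},{"translation":[0,0,0],"delta_rot":[0,0,0]}]' 0.3
python3 -c "
from w import *
st()"
```

```text
time_s: 7.32
ee_pos: [537.9, 8.2, 26.4]
ee_rot: [4.4, 89.9, -28.8]
force: [-2.8, -0.0, 6.0]
gripper_width: 36.2
time_s: 7.65
ee_pos: [538.0, 8.2, 25.1]
ee_rot: [4.1, 89.9, -29.1]
force: [0.4, 0.0, 0.2]
gripper_width: 58.1
t 7.65 pos [538.    8.2  25.1] x [ 0.002 -0.001 -1.   ] jaw yaw 56.78 F [0.4 0.  0.2] w 58.1 q [ -0.  27. 110.  -0.  43. -57.]
```

```bash
python3 -m creep '[{"translation":[0,0,1],"delta_rot":[0,0,0]},{"translation":[0,0,2],"delta_rot":[0,0,0]},{"translation":[0,0,3],"delta_rot":[0,0,0]},{"translation":[0,0,3],"delta_rot":[0,0,0]},{"translation":[-2,0,1],"delta_rot":[0,0,0]}]'
python3 -m creep '[{"translation":[-2.5,0,0.5],"delta_rot":[0,0,0]},{"translation":[-2.5,0,0],"delta_rot":[0,0,0]},{"translation":[-2.5,0,0],"delta_rot":[0,0,0]},{"translation":[0,0,0],"delta_rot":[0,0,0]},{"translation":[0,0,0],"delta_rot":[0,0,0]}]' -1 20
python3 - <<'E'
from w import *
st()
import pickle
c=optics.camera_params("wrist"); pickle.dump(c,open("pics/w3.pkl","wb"))
for n in ("wrist","scene"):
    p,d=optics.grab_frame(n); cv2.imwrite(f"pics/{n}3.png",p[:,:,::-1])
    if n=="scene": cv2.imwrite("pics/s5c.png",cv2.resize(p[200:340,270:470,::-1],None,fx=4,fy=4))
E
```

```text
time_s: 8.07
ee_pos: [523.6, 8.2, 130.0]
ee_rot: [29.1, 89.2, -4.2]
force: [1.1, 0.1, 0.1]
gripper_width: 59.3
time_s: 8.48
ee_pos: [442.1, 8.2, 130.8]
ee_rot: [11.4, 89.9, -21.8]
force: [0.9, 0.5, -0.1]
gripper_width: 29.1
t 8.48 pos [442.1   8.2 130.8] x [ 0.002 -0.001 -1.   ] jaw yaw 56.78 F [ 0.9  0.5 -0.1] w 29.1 q [ -0.  12. 115.  -0.  54. -57.]
```

View pics/wrist3.png

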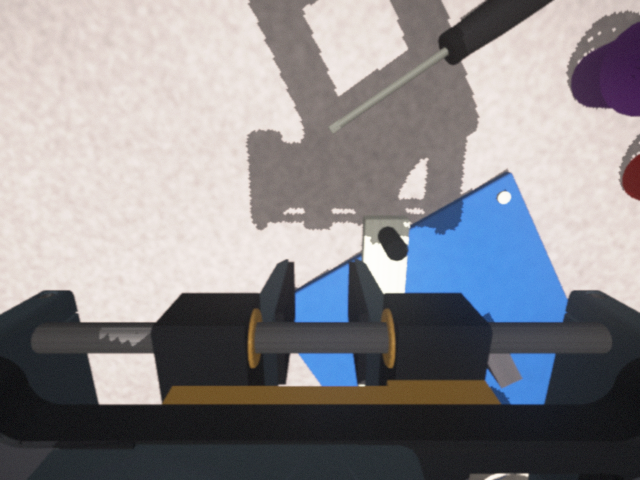

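View pics/s5c.png

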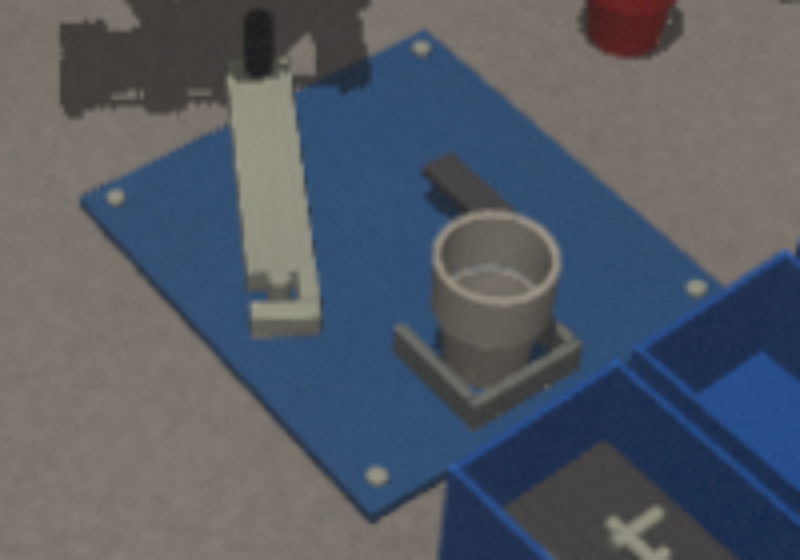

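The bar lies flat with its notch round the pin. Now I'll locate the knob and plan the arc.

```bash
python3 - <<'E'
from w import *
import pickle
c=pickle.load(open("pics/w3.pkl","rb")); print("knob top wrist",plane(c,[[388,235]],66).round(1))
cs=optics.camera_params("scene"); print("knob top scene",plane(cs,[[270+259/4,200+15/4]],66).round(1))
pin=np.array([602.5,-37.4]); prev=None
for yaw in [146.8,146.8,142,137,131,125,119,113,107,101,96,92,89.5,88,87.5]:
    a=np.radians(yaw); x=np.array([np.cos(a),np.sin(a)]); y=np.array([-x[1],x[0]])
    off=23.5 if prev is not None else 33
    P=pin+163*x+off*y; k=pin+163*x+2*y
    print(yaw,"tcp",P.round(1),"knob",k.round(1),"d",None if prev is None else ((P-prev)/10).round(2)); prev=P
E
```

```text
knob top wrist [[454.3  55.2  66. ]]
knob top scene [[469.2  56.   66. ]]
146.8 tcp [448.   24.2] knob [465.   50.2] d None
146.8 tcp [453.2  32.2] knob [465.   50.2] d [0.52 0.79]
142 tcp [459.6  44.4] knob [472.8  61.4] d [0.63 1.22]
137 tcp [467.3  56.6] knob [481.9  72.3] d [0.77 1.21]
131 tcp [477.8  70.2] knob [494.1  84.3] d [1.06 1.36]
125 tcp [489.8  82.6] knob [507.4  95. ] d [1.19 1.24]
119 tcp [502.9  93.8] knob [521.7 104.2] d [1.32 1.11]
113 tcp [517.2 103.5] knob [537.  111.9] d [1.43 0.97]
107 tcp [532.4 111.6] knob [552.9 117.9] d [1.52 0.81]
101 tcp [548.3 118.1] knob [569.4 122.2] d [1.6  0.65]
96 tcp [562.1 122.3] knob [583.5 124.5] d [1.38 0.41]
92 tcp [573.3 124.7] knob [594.8 125.4] d [1.12 0.24]
89.5 tcp [580.4 125.8] knob [601.9 125.6] d [0.71 0.11]
88 tcp [584.7 126.3] knob [606.2 125.6] d [0.43 0.05]
87.5 tcp [586.1 126.5] knob [607.6 125.5] d [0.14 0.01]
```

```bash
python3 -m creep '[{"translation":[0.3,0.7,-2],"delta_rot":[0,0,0]},{"translation":[0.3,0.7,-2.5],"delta_rot":[0,0,0]},{"translation":[0,0,-2.5],"delta_rot":[0,0,0]},{"translation":[0,0,-0.5],"delta_rot":[0,0,0]},{"translation":[0,0,0],"delta_rot":[0,0,0]}]'
python3 -m creep '[{"translation":[0,0,0],"delta_rot":[0,0,0]},{"translation":[0,0,0],"delta_rot":[0,0,0]},{"translation":[0,0,0],"delta_rot":[0,0,0]}]'
python3 -c "
from w import *
st([453.2,32.2,56],56.8)"
```

```text
time_s: 9.0
ee_pos: [448.4, 22.2, 53.6]
ee_rot: [-125.7, 89.8, -159.0]
force: [0.1, -0.2, 1.4]
gripper_width: 0.2
time_s: 9.25
ee_pos: [449.9, 22.1, 56.2]
ee_rot: [20.6, 89.8, -12.6]
force: [-0.4, -0.2, -0.2]
gripper_width: 0.3
t 9.25 pos [449.9  22.1  56.2] x [ 0.004 -0.001 -1.   ] jaw yaw 56.77 F [-0.4 -0.2 -0.2] w 0.3 q [  1.  18. 119.  -0.  42. -55.]
delta cm [ 0.33  1.01 -0.02]
drot [0.0009 0.0039 0.0006]
```

```bash
python3 -m creep '[{"translation":[0.2,0.4,0],"delta_rot":[0,0,0]},{"translation":[0.2,0.4,0],"delta_rot":[0,0,0]},{"translation":[0.3,0.6,0],"delta_rot":[0,0,-0.042]},{"translation":[0.3,0.6,0],"delta_rot":[0,0,-0.042]},{"translation":[0.38,0.6,0],"delta_rot":[0,0,-0.044]}]'
python3 -m creep '[{"translation":[0.39,0.6,0],"delta_rot":[0,0,-0.044]},{"translation":[0.53,0.68,0],"delta_rot":[0,0,-0.052]},{"translation":[0.53,0.68,0],"delta_rot":[0,0,-0.052]},{"translation":[0.6,0.62,0],"delta_rot":[0,0,-0.052]},{"translation":[0.6,0.62,0],"delta_rot":[0,0,-0.052]}]'
python3 - <<'E'
from w import *
s=st([489.8,82.6,56],35)
p,d=optics.grab_frame("scene"); cv2.imwrite("pics/s6c.png",cv2.resize(p[180:320,270:470,::-1],None,fx=4,fy=4))
E
```

```text
time_s: 9.67
ee_pos: [462.3, 48.5, 55.4]
ee_rot: [-40.3, 89.9, -81.0]
force: [-1.4, -0.8, -0.1]
gripper_width: 0.7
time_s: 10.08
ee_pos: [484.4, 77.2, 58.4]
ee_rot: [-82.7, 89.2, -137.6]
force: [-17.2, -12.8, 55.4]
gripper_width: 0.8
t 10.08 pos [484.4  77.2  58.4] x [-0.01  -0.009 -1.   ] jaw yaw 35.14 F [-17.2 -12.8  55.4] w 0.8 q [  8.  21. 113.  -1.  46. -27.]
delta cm [ 0.54  0.54 -0.24]
drot [ 0.0093 -0.0101 -0.0024]
```

View pics/s6c.png

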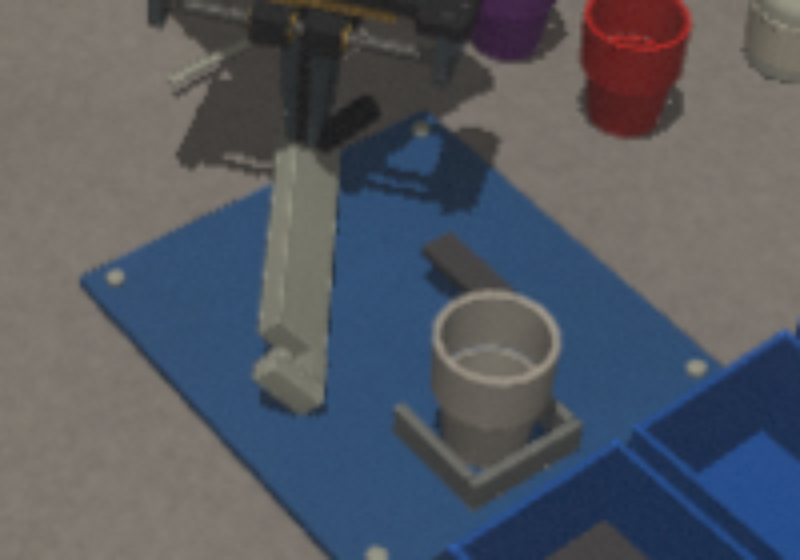

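The bar has rolled about its far edge: I pushed too high on the knob. Back off gently so it settles, then push low.

```bash
python3 -m creep '[{"translation":[-0.2,-0.2,0.3],"delta_rot":[0,0,0]},{"translation":[-0.3,-0.3,0.2],"delta_rot":[0,0,0]},{"translation":[-0.4,-0.4,0],"delta_rot":[0,0,0]},{"translation":[-0.4,-0.4,0],"delta_rot":[0,0,0]},{"translation":[-0.4,-0.4,0],"delta_rot":[0,0,0]}]'
python3 - <<'E'
from w import *
s=st([489.8,82.6,56],35)
p,d=optics.grab_frame("scene"); cv2.imwrite("pics/s7c.png",cv2.resize(p[180:320,270:470,::-1],None,fx=4,fy=4))
E
```

```text
time_s: 10.55
ee_pos: [471.2, 62.8, 59.6]
ee_rot: [-56.1, 89.9, -111.1]
force: [-0.9, -0.6, -1.0]
gripper_width: 0.1
t 10.55 pos [471.2  62.8  59.6] x [-0.001 -0.002 -1.   ] jaw yaw 35.02 F [-0.9 -0.6 -1. ] w 0.1 q [  6.  20. 116.  -0.  44. -29.]
delta cm [ 1.86  1.98 -0.36]
drot [ 0.0016 -0.0006 -0.0003]
```

View pics/s7c.png

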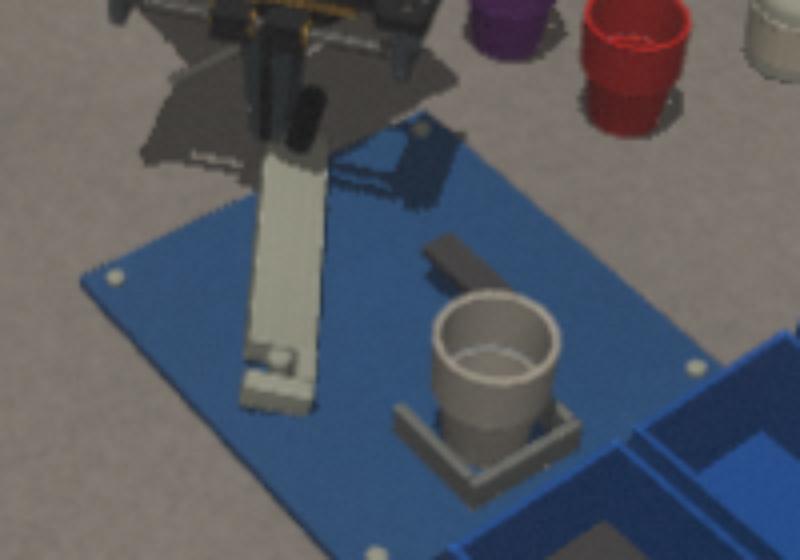

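```bash
python3 -m creep '[{"translation":[-0.4,-0.4,0],"delta_rot":[0,0,0]},{"translation":[-0.4,-0.4,0],"delta_rot":[0,0,0]},{"translation":[-0.4,-0.4,0],"delta_rot":[0,0,0]},{"translation":[-0.4,-0.4,0],"delta_rot":[0,0,0]},{"translation":[0,0,0],"delta_rot":[0,0,0]}]'
python3 - <<'E'
from w import *
s=st([489.8,82.6,56],35)
p,d=optics.grab_frame("scene"); cv2.imwrite("pics/s8c.png",cv2.resize(p[180:320,270:470,::-1],None,fx=4,fy=4))
E
```

```text
time_s: 11.02
ee_pos: [455.1, 46.6, 59.9]
ee_rot: [-43.9, 89.9, -98.9]
force: [0.8, 0.4, 0.3]
gripper_width: 0.5
t 11.02 pos [455.1  46.6  59.9] x [-0.    -0.001 -1.   ] jaw yaw 34.96 F [0.8 0.4 0.3] w 0.5 q [  4.  19. 118.  -0.  44. -30.]
delta cm [ 3.47  3.6  -0.39]
drot [ 0.0013 -0.0002  0.0006]
```

View pics/s8c.png

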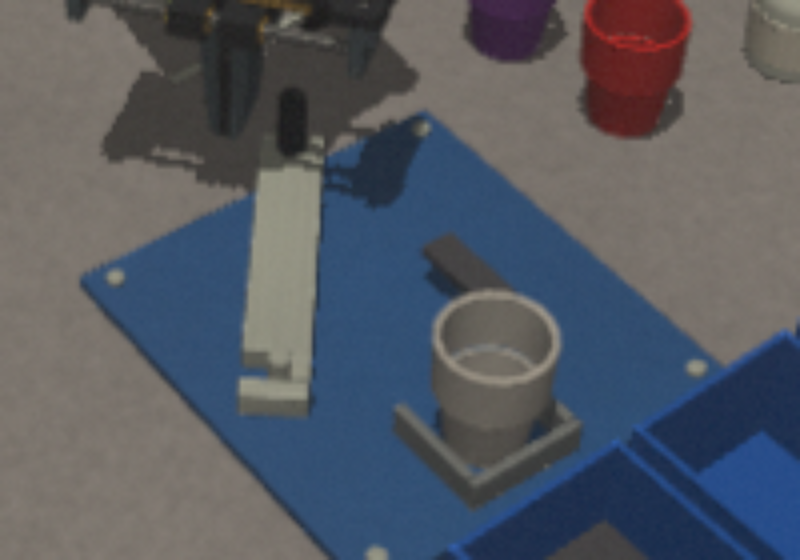

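Flat again, with the pin still in the notch.

```bash
python3 - <<'E'
from w import *
cs=optics.camera_params("scene")
K=plane(cs,[[270+292/4,180+96/4]],66)[0,:2]; print("knob",K)
Nn=plane(cs,[[270+310/4,180+378/4],[270+322/4,180+175/4],[270+242/4,180+353/4],[270+256/4,180+175/4]],26)[:,:2]
print(Nn); 
for a,b in((0,1),(2,3)): v=Nn[b]-Nn[a]; print("edge yaw",np.degrees(np.arctan2(v[1],v[0])))
pin=np.array([602.5,-37.4]); v=K-pin; print("r",np.linalg.norm(v),"yaw",np.degrees(np.arctan2(v[1],v[0])))
E
```

```text
knob [480.90120044  69.90217968]
[[621.71892575 -28.94011955]
 [507.59395887  70.7941541 ]
 [587.18782107 -45.85603077]
 [485.3614008   41.69385094]]
edge yaw 138.84965768717993
edge yaw 139.3112103388121
r 162.1728270016273 yaw 138.5739179898131
```

```bash
python3 - <<'E'
from w import *
p,d=optics.grab_frame("scene"); cv2.imwrite("pics/s9c.png",cv2.resize(p[150:225,280:380,::-1],None,fx=8,fy=8,interpolation=2))
E
```

```text
(no output)
```

View pics/s9c.png

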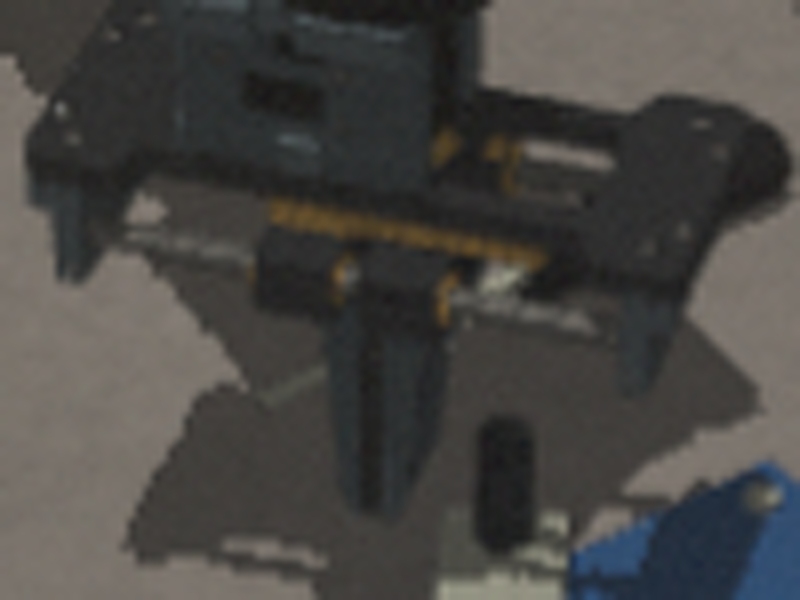

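The fingers taper towards the tips on their backs, so contact came at the knob's top. I'll push instead with a flat inner pad: jaws open astride the knob, not gripping, and low.

```bash
python3 -m creep '[{"translation":[0,0,2],"delta_rot":[0,0,0.08]},{"translation":[0,0,2.5],"delta_rot":[0,0,0.08]},{"translation":[1.3,1.2,0],"delta_rot":[0,0,0.085]},{"translation":[1.3,1.15,0],"delta_rot":[0,0,0]},{"translation":[0,0,0],"delta_rot":[0,0,0]}]' -0.1 20
python3 -m creep '[{"translation":[0,0,0],"delta_rot":[0,0,0]},{"translation":[0,0,0],"delta_rot":[0,0,0]},{"translation":[0,0,0],"delta_rot":[0,0,0]}]'
python3 - <<'E'
from w import *
import pickle
s=st([481,70,43],49)
c=optics.camera_params("wrist")
for n in ("wrist","scene"):
    p,d=optics.grab_frame(n); cv2.imwrite(f"pics/{n}4.png",p[:,:,::-1])
print(proj(c,[[481,70,66],[481,70,26]]))
E
```

```text
time_s: 11.53
ee_pos: [485.4, 72.3, 105.9]
ee_rot: [43.5, 89.6, 2.6]
force: [-0.1, 0.3, 0.9]
gripper_width: 31.1
time_s: 11.78
ee_pos: [481.1, 70.3, 104.6]
ee_rot: [-75.4, 89.9, -116.4]
force: [-0.4, -0.2, -0.2]
gripper_width: 40.9
t 11.78 pos [481.1  70.3 104.6] x [-0.001 -0.001 -1.   ] jaw yaw 49.03 F [-0.4 -0.2 -0.2] w 40.9 q [  7.  17. 111.  -0.  52. -42.]
delta cm [-0.01 -0.03 -6.16]
drot [ 0.0014 -0.0007 -0.0006]
[[320.17404938 271.49834394]
 [320.36997688 250.59284426]]
```

View pics/wrist4.png

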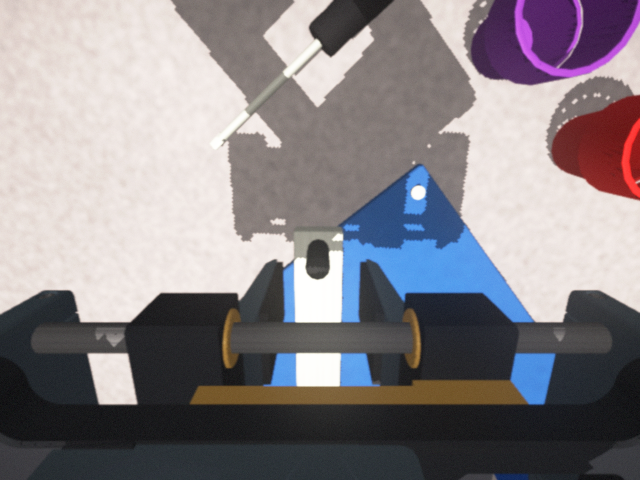

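View pics/scene4.png

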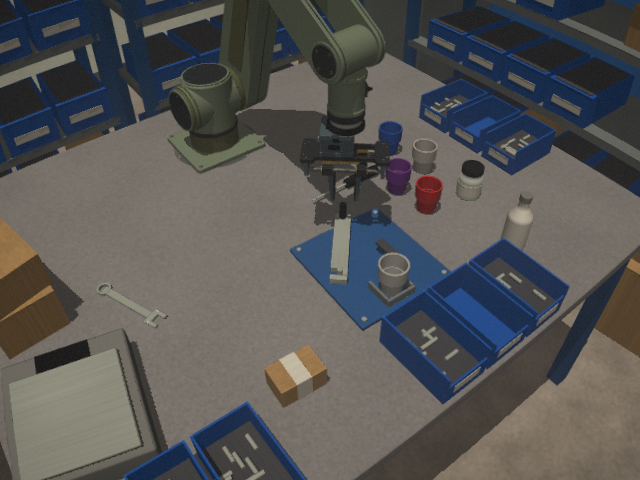

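The knob (wrist 318, 250–270) sits centred between the jaws, as predicted. Lowering astride it.

```bash
python3 -m creep '[{"translation":[0,0,-2],"delta_rot":[0,0,0]},{"translation":[0,0,-2],"delta_rot":[0,0,0]},{"translation":[0,0,-1.5],"delta_rot":[0,0,0]},{"translation":[0,0,-0.6],"delta_rot":[0,0,0]},{"translation":[0,0,0],"delta_rot":[0,0,0]}]'
python3 -m creep '[{"translation":[0,0,0],"delta_rot":[0,0,0]},{"translation":[0,0,0],"delta_rot":[0,0,0]}]'
python3 - <<'E'
from w import *
s=st([481,70,43],49)
pin=np.array([602.5,-37.4]); prev=np.array(s["ee_pos"][:2])
# trailing pad contact: TCP = knob + y*( 8-20.5)
for yaw in [139,136,133,130,126,122,118,114,110,106,102,98,95,92,90,88.5,87.8]:
    a=np.radians(yaw); x=np.array([np.cos(a),np.sin(a)]); y=np.array([-x[1],x[0]])
    P=pin+163*x+(2-12.5)*y
    print(yaw,"tcp",P.round(1),"d",((P-prev)/10).round(2)); prev=P
E
```

```text
time_s: 12.3
ee_pos: [480.8, 70.3, 42.7]
ee_rot: [-107.5, 89.8, -148.5]
force: [0.5, -0.5, 0.5]
gripper_width: 40.9
time_s: 12.47
ee_pos: [482.8, 70.7, 44.8]
ee_rot: [23.2, 89.8, -17.8]
force: [0.2, 1.4, 0.7]
gripper_width: 40.6
t 12.47 pos [482.8  70.7  44.8] x [ 0.003 -0.001 -1.   ] jaw yaw 49.04 F [0.2 1.4 0.7] w 40.6 q [  7.  22. 115.  -0.  43. -42.]
delta cm [-0.18 -0.07 -0.18]
drot [ 0.0009  0.0027 -0.0007]
139 tcp [486.4  77.5] d [0.36 0.68]
136 tcp [492.5  83.4] d [0.62 0.59]
133 tcp [499.  89.] d [0.65 0.56]
130 tcp [505.8  94.2] d [0.68 0.52]
126 tcp [515.2 100.6] d [0.94 0.64]
122 tcp [525.  106.4] d [0.98 0.58]
118 tcp [535.2 111.4] d [1.02 0.51]
114 tcp [545.8 115.8] d [1.05 0.43]
110 tcp [556.6 119.4] d [1.08 0.36]
106 tcp [567.7 122.2] d [1.1  0.28]
102 tcp [578.9 124.2] d [1.12 0.2 ]
98 tcp [590.2 125.5] d [1.13 0.13]
95 tcp [598.8 125.9] d [0.85 0.04]
92 tcp [607.3 125.9] d [ 0.86 -0.  ]
90 tcp [613.  125.6] d [ 0.57 -0.03]
88.5 tcp [617.3 125.3] d [ 0.43 -0.03]
87.8 tcp [619.2 125.1] d [ 0.2  -0.02]
```

```bash
python3 -m creep '[{"translation":[0.2,0.35,0],"delta_rot":[0,0,0]},{"translation":[0.2,0.3,0],"delta_rot":[0,0,0]},{"translation":[0.3,0.3,0],"delta_rot":[0,0,-0.026]},{"translation":[0.3,0.3,0],"delta_rot":[0,0,-0.026]},{"translation":[0.3,0.28,0],"delta_rot":[0,0,-0.026]}]'
python3 -m creep '[{"translation":[0.33,0.28,0],"delta_rot":[0,0,-0.026]},{"translation":[0.34,0.26,0],"delta_rot":[0,0,-0.026]},{"translation":[0.34,0.26,0],"delta_rot":[0,0,-0.026]}]'
python3 - <<'E'
from w import *
s=st([505.8,94.2,43],40)
p,d=optics.grab_frame("scene"); cv2.imwrite("pics/s10c.png",cv2.resize(p[180:320,270:470,::-1],None,fx=4,fy=4))
E
```

```text
time_s: 12.88
ee_pos: [494.8, 85.7, 44.6]
ee_rot: [-43.4, 89.9, -88.8]
force: [-1.6, -3.9, 2.0]
gripper_width: 40.9
time_s: 13.13
ee_pos: [504.5, 93.6, 44.5]
ee_rot: [-58.7, 89.8, -108.6]
force: [-1.1, -3.8, 3.2]
gripper_width: 40.9
t 13.13 pos [504.5  93.6  44.5] x [-0.001 -0.003 -1.   ] jaw yaw 40.1 F [-1.1 -3.8  3.2] w 40.9 q [  9.  24. 112.  -0.  45. -31.]
delta cm [ 0.13  0.06 -0.15]
drot [ 0.0028 -0.0009 -0.0017]
```

View pics/s10c.png

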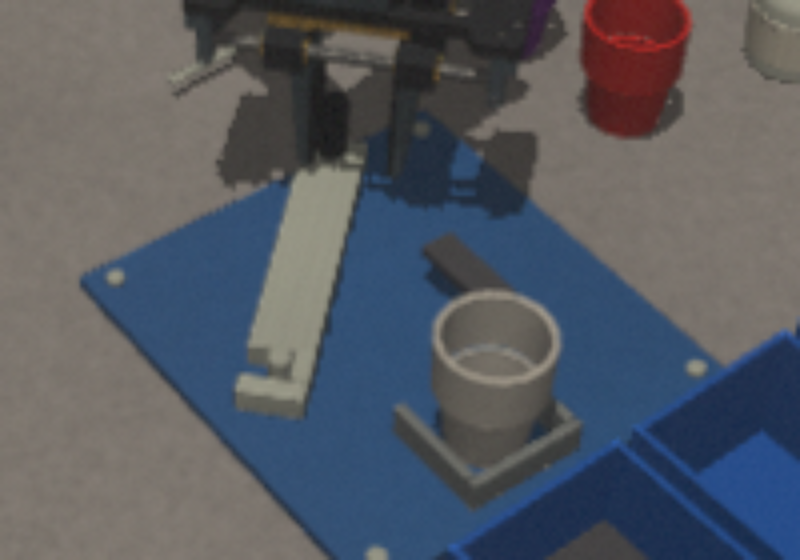

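It slides flat at about 4 N. Carrying on round the arc.

```bash
python3 -m creep '[{"translation":[0.47,0.34,0],"delta_rot":[0,0,-0.035]},{"translation":[0.47,0.32,0],"delta_rot":[0,0,-0.035]},{"translation":[0.49,0.3,0],"delta_rot":[0,0,-0.035]},{"translation":[0.49,0.28,0],"delta_rot":[0,0,-0.035]},{"translation":[0.51,0.26,0],"delta_rot":[0,0,-0.035]}]'
python3 -m creep '[{"translation":[0.51,0.25,0],"delta_rot":[0,0,-0.035]},{"translation":[0.52,0.22,0],"delta_rot":[0,0,-0.035]},{"translation":[0.53,0.21,0],"delta_rot":[0,0,-0.035]},{"translation":[0.54,0.18,0],"delta_rot":[0,0,-0.035]},{"translation":[0.54,0.18,0],"delta_rot":[0,0,-0.035]}]'
python3 - <<'E'
from w import *
s=st([556.6,119.4,43],20)
p,d=optics.grab_frame("scene"); cv2.imwrite("pics/s11c.png",cv2.resize(p[180:320,270:470,::-1],None,fx=4,fy=4))
E
```

```text
time_s: 13.6
ee_pos: [528.4, 108.8, 44.3]
ee_rot: [-72.9, 89.8, -132.8]
force: [-3.3, -2.8, 4.1]
gripper_width: 41.2
time_s: 14.02
ee_pos: [554.5, 119.5, 44.2]
ee_rot: [-79.4, 89.8, -149.4]
force: [-4.3, -1.6, 3.6]
gripper_width: 41.3
t 14.02 pos [554.5 119.5  44.2] x [-0.003 -0.002 -1.   ] jaw yaw 19.99 F [-4.3 -1.6  3.6] w 41.3 q [ 11.  28. 104.  -0.  48.  -9.]
delta cm [ 0.21 -0.01 -0.12]
drot [ 0.0018 -0.003   0.0001]
```

View pics/s11c.png

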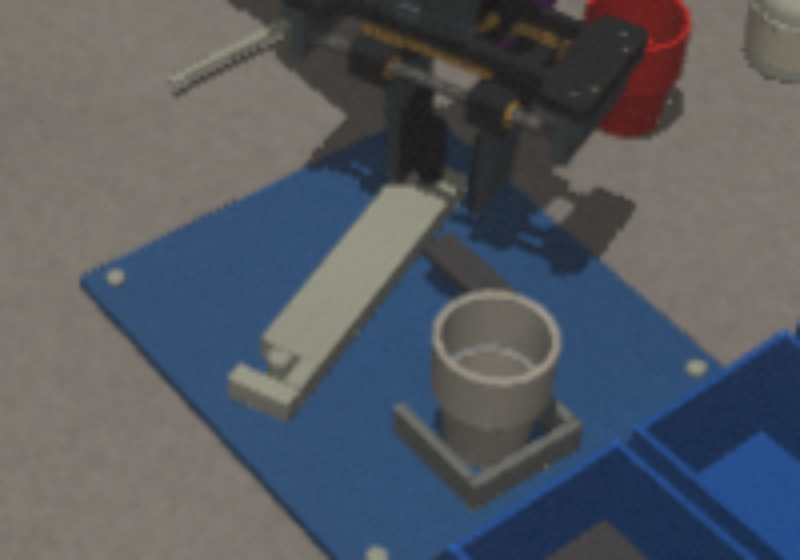

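```bash
python3 -m creep '[{"translation":[0.55,0.15,0],"delta_rot":[0,0,-0.035]},{"translation":[0.55,0.14,0],"delta_rot":[0,0,-0.035]},{"translation":[0.56,0.12,0],"delta_rot":[0,0,-0.035]},{"translation":[0.56,0.1,0],"delta_rot":[0,0,-0.035]},{"translation":[0.56,0.07,0],"delta_rot":[0,0,-0.035]}]'
python3 -m creep '[{"translation":[0.56,0.06,0],"delta_rot":[0,0,-0.035]},{"translation":[0.56,0.03,0],"delta_rot":[0,0,-0.035]},{"translation":[0.56,0.01,0],"delta_rot":[0,0,-0.035]}]'
python3 - <<'E'
from w import *
s=st([602,125.9,43],4)
p,d=optics.grab_frame("scene"); cv2.imwrite("pics/s12c.png",cv2.resize(p[180:320,270:470,::-1],None,fx=4,fy=4))
E
```

```text
time_s: 14.48
ee_pos: [582.9, 125.7, 44.0]
ee_rot: [-71.1, 89.9, -151.1]
force: [-2.4, 0.1, 1.6]
gripper_width: 41.1
time_s: 14.73
ee_pos: [599.8, 126.8, 44.1]
ee_rot: [-68.8, 89.9, -154.8]
force: [-2.8, 1.4, 1.6]
gripper_width: 41.3
t 14.73 pos [599.8 126.8  44.1] x [-0.002 -0.001 -1.   ] jaw yaw 3.97 F [-2.8  1.4  1.6] w 41.3 q [11. 31. 98. -0. 51.  7.]
delta cm [ 0.22 -0.09 -0.11]
drot [ 0.0008 -0.0017  0.0005]
```

View pics/s12c.png

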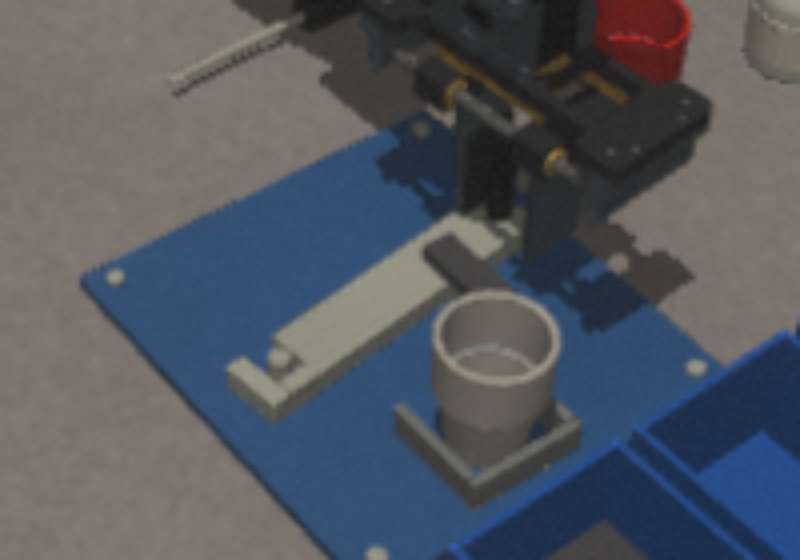

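It's under the keeper. Pushing on to the stop.

```bash
python3 -m creep '[{"translation":[0.5,0,0],"delta_rot":[0,0,-0.03]},{"translation":[0.45,-0.02,0],"delta_rot":[0,0,-0.03]},{"translation":[0.4,-0.02,0],"delta_rot":[0,0,-0.025]},{"translation":[0.3,-0.02,0],"delta_rot":[0,0,-0.02]},{"translation":[0.2,0,0],"delta_rot":[0,0,0]}]'
python3 -m creep '[{"translation":[0.1,0,0],"delta_rot":[0,0,0]},{"translation":[0,0,0],"delta_rot":[0,0,0]}]'
python3 -c "
from w import *
st([619,125,43],-2.1)"
```

```text
time_s: 15.2
ee_pos: [619.0, 125.9, 44.0]
ee_rot: [-25.1, 89.9, -117.2]
force: [-2.0, 0.7, 1.3]
gripper_width: 40.8
time_s: 15.37
ee_pos: [620.0, 125.8, 44.0]
ee_rot: [-9.5, 89.9, -101.5]
force: [-1.9, 1.5, 0.2]
gripper_width: 41.0
t 15.37 pos [620.  125.8  44. ] x [-0.    -0.001 -1.   ] jaw yaw -1.98 F [-1.9  1.5  0.2] w 41.0 q [10. 32. 95. -0. 52. 12.]
delta cm [-0.1  -0.08 -0.1 ]
drot [ 0.001  -0.0002 -0.0021]
```

```bash
python3 -m creep '[{"translation":[0.15,0,0],"delta_rot":[0,0,0]},{"translation":[0.1,0,0],"delta_rot":[0,0,0]},{"translation":[0,0,0],"delta_rot":[0,0,0]}]'
python3 -m creep '[{"translation":[0.15,0,0],"delta_rot":[0,0,0]},{"translation":[0.1,0,0],"delta_rot":[0,0,0]},{"translation":[0,0,0],"delta_rot":[0,0,0]}]'
```

```text
time_s: 15.62
ee_pos: [621.6, 125.7, 43.9]
ee_rot: [-58.0, 89.8, -150.0]
force: [-4.4, 2.1, 2.3]
gripper_width: 41.0
time_s: 15.87
ee_pos: [621.8, 125.7, 43.8]
ee_rot: [-76.1, 89.6, -168.2]
force: [-9.6, 2.0, 7.8]
gripper_width: 40.9
```

```bash
python3 -m creep '[{"translation":[0.15,0,0],"delta_rot":[0,0,0]},{"translation":[0.15,0,0],"delta_rot":[0,0,0]},{"translation":[0,0,0],"delta_rot":[0,0,0]},{"translation":[0,0,0],"delta_rot":[0,0,0]}]'
python3 - <<'E'
from w import *
s=st()
p,d=optics.grab_frame("scene"); cv2.imwrite("pics/s13c.png",cv2.resize(p[180:320,270:470,::-1],None,fx=4,fy=4))
E
```

```text
time_s: 16.2
ee_pos: [622.1, 125.7, 43.8]
ee_rot: [-79.9, 89.2, -171.9]
force: [-14.9, 2.6, 10.2]
gripper_width: 41.2
t 16.2 pos [622.1 125.7  43.8] x [-0.013 -0.002 -1.   ] jaw yaw -2.03 F [-14.9   2.6  10.2] w 41.2 q [10. 33. 94.  0. 54. 12.]
```

View pics/s13c.png

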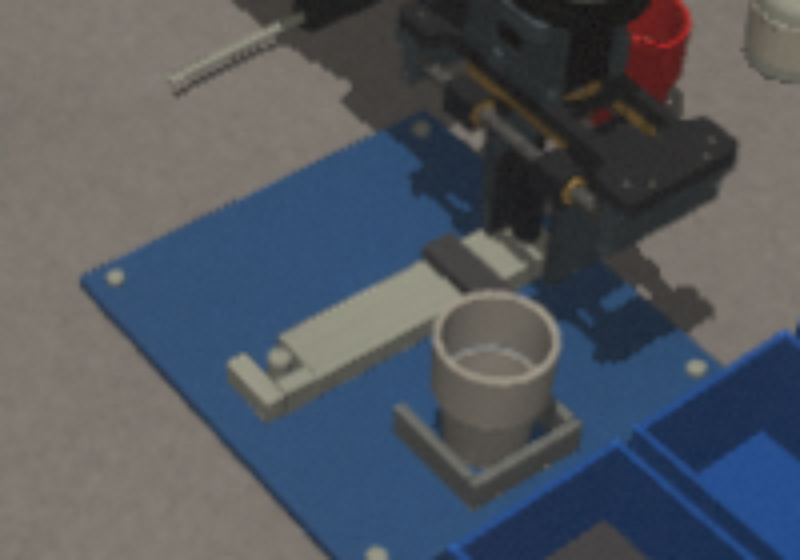

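It's against the stop: 15 N with only 0.5 mm of give. Backing off without touching the knob, then lifting.

```bash
python3 -m creep '[{"translation":[-0.4,0,0],"delta_rot":[0,0,0]},{"translation":[-0.4,0,0],"delta_rot":[0,0,0]},{"translation":[-0.5,0,0],"delta_rot":[0,0,0]},{"translation":[0,0,0],"delta_rot":[0,0,0]},{"translation":[0,0,0],"delta_rot":[0,0,0]}]'
python3 -m creep '[{"translation":[0,0,1],"delta_rot":[0,0,0]},{"translation":[0,0,2],"delta_rot":[0,0,0]},{"translation":[0,0,2],"delta_rot":[0,0,0]},{"translation":[0,0,2],"delta_rot":[0,0,0]},{"translation":[0,0,2],"delta_rot":[0,0,0]}]'
python3 -m creep '[{"translation":[-2,2,2],"delta_rot":[0,0,0]},{"translation":[-2,2.5,2],"delta_rot":[0,0,0]},{"translation":[-2,2.5,1],"delta_rot":[0,0,0]},{"translation":[-2,2.5,0],"delta_rot":[0,0,0]},{"translation":[-2,2.5,0],"delta_rot":[0,0,0]}]' 1
python3 -m creep '[{"translation":[-1.5,2.5,0],"delta_rot":[0,0,0]},{"translation":[-1.5,2.5,0],"delta_rot":[0,0,0]},{"translation":[-1.5,2.5,0],"delta_rot":[0,0,0]},{"translation":[-1.5,2.5,0],"delta_rot":[0,0,0]},{"translation":[0,0,0],"delta_rot":[0,0,0]}]'
python3 - <<'E'
from w import *
s=st([432,365.6,150])
for n in ("scene","top"):
    p,d=optics.grab_frame(n); cv2.imwrite(f"pics/{n}5.png",p[:,:,::-1]); np.save(f"pics/{n}5.npy",d)
    cv2.imwrite(f"pics/{n}5c.png",cv2.resize(p[180:320,270:470,::-1] if n=="scene" else p[150:280,220:360,::-1],None,fx=4,fy=4,interpolation=2))
E
```

```text
time_s: 16.67
ee_pos: [615.6, 125.4, 44.1]
ee_rot: [41.9, 89.9, -50.1]
force: [0.3, -0.5, 0.7]
gripper_width: 40.8
time_s: 17.08
ee_pos: [615.6, 125.5, 135.8]
ee_rot: [46.0, 89.9, -46.0]
force: [0.0, 0.2, -0.0]
gripper_width: 41.0
time_s: 17.5
ee_pos: [515.2, 246.8, 186.1]
ee_rot: [96.4, 89.8, 4.4]
force: [-0.1, -0.1, 0.2]
gripper_width: 71.4
time_s: 17.92
ee_pos: [453.1, 349.6, 185.0]
ee_rot: [173.3, 89.9, 81.6]
force: [-0.5, 0.5, 0.4]
gripper_width: 90.7
t 17.92 pos [453.1 349.6 185. ] x [ 0.     0.002 -1.   ] jaw yaw -1.78 F [-0.5  0.5  0.4] w 90.7 q [36. 20. 94.  0. 66. 38.]
delta cm [-2.11  1.6  -3.5 ]
```

View pics/scene5c.png

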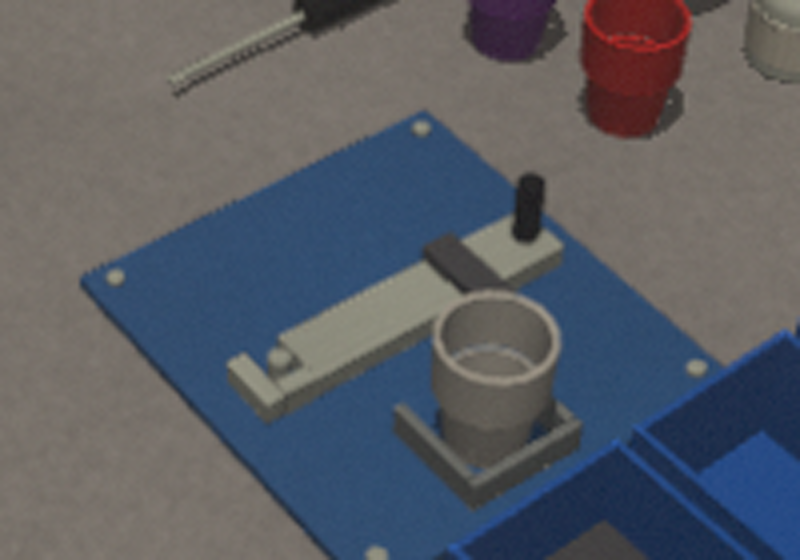

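View pics/top5c.png

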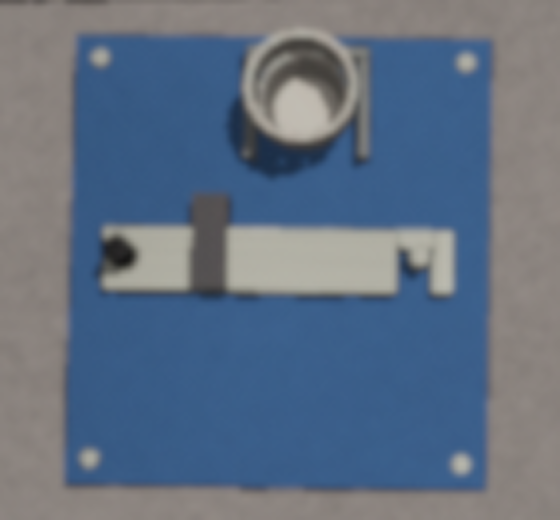

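The bar sits flat under the keeper, parallel to the dock. A quick numeric check follows, then the cup's surroundings.

```bash
python3 - <<'E'
from w import *
t=cv2.imread("pics/top5.png"); c=optics.camera_params("top"); d=np.load("pics/top5.npy")
roi=np.zeros(t.shape[:2],np.uint8); roi[200:230,240:340]=1
m=((t.min(2)>120)&(roi>0)).astype(np.uint8)
cn=cv2.findContours(m,0,1)[0]; P=np.vstack([q.reshape(-1,2) for q in cn if len(q)>8])
W=plane(c,cv2.convexHull(P).reshape(-1,2),26)[:,:2].astype(np.float32); r=cv2.minAreaRect(W); print(r)
a=np.radians(-2.15); R=np.array([[np.cos(a),-np.sin(a)],[np.sin(a),np.cos(a)]]); o=np.array([605.6,42.6])
print("centre in dock",(np.array(r[0])-o)@R)
V,u=None,None
# edges: top and bottom rows per column fit
ups=[];dn=[]
for x in list(range(250,264))+list(range(282,316)):
    v=np.nonzero(m[:,x])[0]
    if len(v): ups.append((x,v.min()-.5)); dn.append((x,v.max()+.5))
for n,e in(("far",ups),("near",dn)):
    w=(plane(c,e,26)[:,:2]-o)@R; k=np.polyfit(w[:,1],w[:,0],1); print(n,"slope deg",np.degrees(np.arctan(k[0])),"x at 38:",np.polyval(k,38))
# cups
for nm,(x0,x1,y0,y1),z in [("stray",(112,168,268,322),75),("dockcup",(272,318,150,194),85)]:
    r=np.zeros(t.shape[:2],bool); r[y0:y1,x0:x1]=1
    D=depthpts(c,d,r); D=D[(D[:,2]>z-5)&(D[:,2]<z+5)]; print(nm,len(D),cv2.minEnclosingCircle(D[:,:2].astype(np.float32)))
    # rim by colour ellipse
# decoys
h=cv2.cvtColor(t,cv2.COLOR_BGR2HSV)
for nm,lo,hi,bx in [("purple",(135,80,40),(165,255,255),(175,210,265,300)),("blue",(105,100,40),(125,255,255),(128,168,328,365)),("red",(0,120,60),(6,255,255),(170,205,222,260))]:
    mm=np.zeros(t.shape[:2],np.uint8); mm[bx[2]:bx[3],bx[0]:bx[1]]=cv2.inRange(h,lo,hi)[bx[2]:bx[3],bx[0]:bx[1]]
    D=depthpts(c,d,mm>0); D=D[D[:,2]>70]; print(nm,D.mean(0).round(1) if len(D) else 0)
D=depthpts(c,d,np.pad(np.ones((30,40),bool),((218,232),(112,488)))); D=D[D[:,2]>75]; print("jar",D.mean(0).round(1))
E
```

```text
((603.9117431640625, 41.468116760253906), (196.69662475585938, 36.59821319580078), 87.66976165771484)
centre in dock [-1.64460489 -1.19442269]
far slope deg -0.8919509979615956 x at 38: 15.243485065553092
near slope deg 0.21493181955211774 x at 38: -19.913264577186812
stray 113 ((432.06512451171875, 364.5658264160156), 31.02617645263672)
dockcup 152 ((690.7487182617188, 25.284809112548828), 30.81744956970215)
purple [451.4 253.7  74.1]
blue [322.  328.2  85.7]
red [545.2 263.8  74.1]
jar [550.  352.4 194. ]
```

The bar is home: its yaw of 87.67° matches the dock's 87.85°, and its far edge is at dock x ≈ 15–16. Now the stray cup, at (432, 364.8).

```bash
python3 -m creep '[{"translation":[-1,0.8,0],"delta_rot":[0,0,0]},{"translation":[-1.1,0.7,0],"delta_rot":[0,0,0]},{"translation":[0,0,-2],"delta_rot":[0,0,0]},{"translation":[0,0,-2],"delta_rot":[0,0,0]},{"translation":[0,0,0],"delta_rot":[0,0,0]}]'
python3 - <<'E'
from w import *
s=st([432,364.8,58],-2)
c=optics.camera_params("wrist")
p,d=optics.grab_frame("wrist"); cv2.imwrite("pics/wrist6.png",p[:,:,::-1])
a=np.linspace(0,6.28,13)
print(proj(c,[[432,364.8,75],[432+31,364.8,75],[432-31,364.8,75],[432,364.8+31,75],[432,364.8-31,75]]).round(0).tolist())
E
```

```text
time_s: 18.43
ee_pos: [431.5, 358.9, 140.8]
ee_rot: [-44.0, 89.5, -136.0]
force: [-0.7, -0.3, -0.1]
gripper_width: 91.4
t 18.43 pos [431.5 358.9 140.8] x [-0.006 -0.006 -1.   ] jaw yaw -2.03 F [-0.7 -0.3 -0.1] w 91.4 q [39. 21. 99. -0. 61. 41.]
delta cm [ 0.05  0.59 -8.28]
drot [ 0.0059 -0.0061  0.0006]
[[322.0, 248.0], [367.0, 247.0], [277.0, 250.0], [320.0, 204.0], [323.0, 289.0]]
```

View pics/wrist6.png

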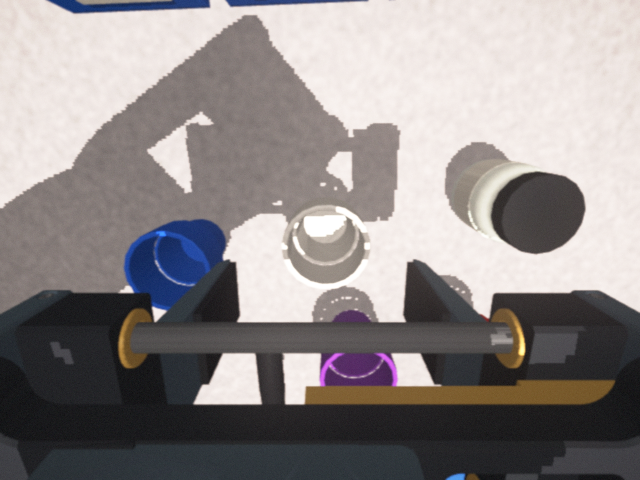

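The wrist view shows the silver cup, rim centre (326,246) against a predicted (322,248), clear of the blue, purple and red cups and the jar. Descending.

```bash
python3 -m creep '[{"translation":[0.1,0,-2],"delta_rot":[0,0,0]},{"translation":[0,0,-2],"delta_rot":[0,0,0]},{"translation":[0,0,-2],"delta_rot":[0,0,0]},{"translation":[0,0,-2],"delta_rot":[0,0,0]},{"translation":[0,0,0],"delta_rot":[0,0,0]}]'
python3 -m creep '[{"translation":[0,0,0],"delta_rot":[0,0,0]},{"translation":[0,0,0],"delta_rot":[0,0,0]},{"translation":[0,0,0],"delta_rot":[0,0,0]}]'
python3 -c "
from w import *
st([433,365,58],-2)"
```

```text
time_s: 18.9
ee_pos: [433.5, 359.3, 61.8]
ee_rot: [-42.3, 89.6, -134.3]
force: [-0.8, 0.5, 0.1]
gripper_width: 91.1
time_s: 19.15
ee_pos: [436.0, 361.4, 65.9]
ee_rot: [111.6, 89.8, 19.6]
force: [0.4, -0.4, 0.5]
gripper_width: 91.0
t 19.15 pos [436.  361.4  65.9] x [ 0.003  0.001 -1.   ] jaw yaw -2.02 F [ 0.4 -0.4  0.5] w 91.0 q [ 39.  26. 103.  -0.  50.  41.]
delta cm [-0.3   0.36 -0.79]
drot [-0.0009  0.0025  0.0003]
```

```bash
python3 -m creep '[{"translation":[-0.3,0.4,-0.6],"delta_rot":[0,0,0]},{"translation":[0,0,0],"delta_rot":[0,0,0]},{"translation":[0,0,0],"delta_rot":[0,0,0]},{"translation":[0,0,0],"delta_rot":[0,0,0]}]'
python3 -c "
from w import *
st([433,365,58],-2)"
```

```text
time_s: 19.48
ee_pos: [431.9, 364.8, 58.1]
ee_rot: [-2.3, 89.9, -94.3]
force: [-0.5, 0.1, -0.5]
gripper_width: 91.1
t 19.48 pos [431.9 364.8  58.1] x [-0.    -0.001 -1.   ] jaw yaw -1.99 F [-0.5  0.1 -0.5] w 91.1 q [ 39.  27. 104.  -0.  50.  41.]
delta cm [ 0.11  0.02 -0.01]
drot [ 0.0013 -0.0001 -0.0002]
```

```bash
python3 -m creep '[{"translation":[0.1,0,0],"delta_rot":[0,0,0]},{"translation":[0,0,0],"delta_rot":[0,0,0]},{"translation":[0,0,0],"delta_rot":[0,0,0]},{"translation":[0,0,0],"delta_rot":[0,0,0]},{"translation":[0,0,0],"delta_rot":[0,0,0]}]' -1 25
python3 -m creep '[{"translation":[0,0,0],"delta_rot":[0,0,0]},{"translation":[0,0,0],"delta_rot":[0,0,0]},{"translation":[0,0,0],"delta_rot":[0,0,0]}]'
python3 -m creep '[{"translation":[0,0,1],"delta_rot":[0,0,0]},{"translation":[0,0,2],"delta_rot":[0,0,0]},{"translation":[0,0,3],"delta_rot":[0,0,0]},{"translation":[0,0,3],"delta_rot":[0,0,0]},{"translation":[0,0,3],"delta_rot":[0,0,0]}]'
python3 -m creep '[{"translation":[0,0,1],"delta_rot":[0,0,0]},{"translation":[0,0,0],"delta_rot":[0,0,0]},{"translation":[0,0,0],"delta_rot":[0,0,0]}]'
python3 - <<'E'
from w import *
st([691,25.2,170],-2)
p,d=optics.grab_frame("scene"); cv2.imwrite("pics/s14.png",cv2.resize(p[60:240,330:570,::-1],None,fx=3,fy=3))
E
```

```text
time_s: 19.9
ee_pos: [433.1, 364.6, 58.0]
ee_rot: [1.8, 89.9, -90.2]
force: [0.0, 0.1, -1.0]
gripper_width: 61.5
time_s: 20.15
ee_pos: [433.1, 364.6, 58.0]
ee_rot: [1.1, 89.9, -90.9]
force: [0.0, -0.1, -0.1]
gripper_width: 61.7
time_s: 20.57
ee_pos: [432.5, 364.3, 179.7]
ee_rot: [-24.6, 89.9, -116.6]
force: [1.0, 0.1, -0.5]
gripper_width: 61.8
time_s: 20.82
ee_pos: [432.5, 364.3, 187.8]
ee_rot: [-17.0, 89.9, -109.0]
force: [-0.5, -0.4, -1.1]
gripper_width: 61.3
t 20.82 pos [432.5 364.3 187.8] x [-0.001 -0.002 -1.   ] jaw yaw -2.0 F [-0.5 -0.4 -1.1] w 61.3 q [39. 19. 94. -0. 66. 41.]
delta cm [ 25.85 -33.91  -1.78]
drot [ 0.0016 -0.0005  0.    ]
```

View pics/s14.png

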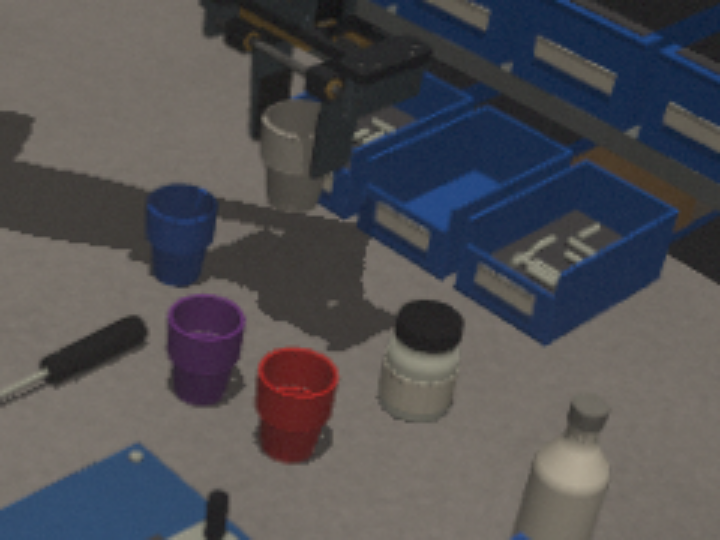

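Held upright. Carrying it to the dock.

```bash
python3 -m creep '[{"translation":[1,-1.3,0],"delta_rot":[0,0,0]},{"translation":[2,-2.6,0],"delta_rot":[0,0,0]},{"translation":[2,-2.6,0],"delta_rot":[0,0,0]},{"translation":[2,-2.6,0],"delta_rot":[0,0,0]},{"translation":[2,-2.6,0],"delta_rot":[0,0,0]}]'
python3 -m creep '[{"translation":[2,-2.6,0],"delta_rot":[0,0,0]},{"translation":[2,-2.6,0],"delta_rot":[0,0,0]},{"translation":[2,-2.6,0],"delta_rot":[0,0,0]},{"translation":[2,-2.6,0],"delta_rot":[0,0,0]},{"translation":[2,-2.6,0],"delta_rot":[0,0,0]}]'
python3 -m creep '[{"translation":[2,-2.6,0],"delta_rot":[0,0,0]},{"translation":[2,-2.6,0],"delta_rot":[0,0,0]},{"translation":[1.8,-2.6,0],"delta_rot":[0,0,0]},{"translation":[1,-1.3,0],"delta_rot":[0,0,0]},{"translation":[0,0,0],"delta_rot":[0,0,0]}]'
python3 -m creep '[{"translation":[0,0,0],"delta_rot":[0,0,0]},{"translation":[0,0,0],"delta_rot":[0,0,0]},{"translation":[0,0,0],"delta_rot":[0,0,0]}]'
python3 -c "
from w import *
st([691,25.2,170],-2)"
```

```text
time_s: 21.28
ee_pos: [522.4, 245.9, 185.4]
ee_rot: [-52.7, 89.7, -144.7]
force: [0.1, 0.7, -1.0]
gripper_width: 61.2
time_s: 21.7
ee_pos: [622.5, 115.9, 185.1]
ee_rot: [-66.3, 89.7, -158.4]
force: [-0.5, -0.4, 0.4]
gripper_width: 61.8
time_s: 22.12
ee_pos: [691.7, 23.0, 184.3]
ee_rot: [-54.7, 89.7, -146.9]
force: [0.0, 0.7, -1.2]
gripper_width: 61.4
time_s: 22.37
ee_pos: [689.9, 27.8, 187.0]
ee_rot: [-66.1, 89.8, -158.0]
force: [-0.2, -0.5, -1.6]
gripper_width: 61.2
t 22.37 pos [689.9  27.8 187. ] x [-0.003 -0.001 -1.   ] jaw yaw -1.93 F [-0.2 -0.5 -1.6] w 61.2 q [ 1. 30. 76. -0. 74.  3.]
delta cm [ 0.11 -0.26 -1.7 ]
drot [ 0.001  -0.0025 -0.0011]
```

```bash
python3 -m creep '[{"translation":[0.1,-0.25,-1.5],"delta_rot":[0,0,0]},{"translation":[0,0,-1.5],"delta_rot":[0,0,0]},{"translation":[0,0,0],"delta_rot":[0,0,0]},{"translation":[0,0,0],"delta_rot":[0,0,0]},{"translation":[0,0,0],"delta_rot":[0,0,0]}]'
python3 - <<'E'
from w import *
s=st([691,25.2,104],-2); c=optics.camera_params("scene")
print("dock cup scene",plane(c,[[270+496/4,180+341/4]],85))
p,d=optics.grab_frame("scene"); cv2.imwrite("pics/s15.png",cv2.resize(p[190:330,300:480,::-1],None,fx=4,fy=4,interpolation=2))
print("foot pred crop",((proj(c,[[*s["ee_pos"][:2],s["ee_pos"][2]-58],[*s["ee_pos"][:2],s["ee_pos"][2]-58+75]])-[300,190])*4).round(0), "dock rim pred",((proj(c,[[691,25.2,85]])-[300,190])*4).round(0))
E
```

```text
time_s: 22.78
ee_pos: [692.0, 24.9, 158.8]
ee_rot: [31.6, 89.9, -60.4]
force: [-0.5, 0.4, -0.5]
gripper_width: 61.6
t 22.78 pos [692.   24.9 158.8] x [ 0.001 -0.001 -1.   ] jaw yaw -1.95 F [-0.5  0.4 -0.5] w 61.6 q [ 1. 31. 78. -0. 70.  3.]
delta cm [-0.1   0.03 -5.48]
drot [ 0.0013  0.0007 -0.0009]
dock cup scene [[698.03695159  22.38173488  85.        ]]
foot pred crop [[374. 269.]
 [387. 154.]] dock rim pred [[371. 290.]]
```

View pics/s15.png

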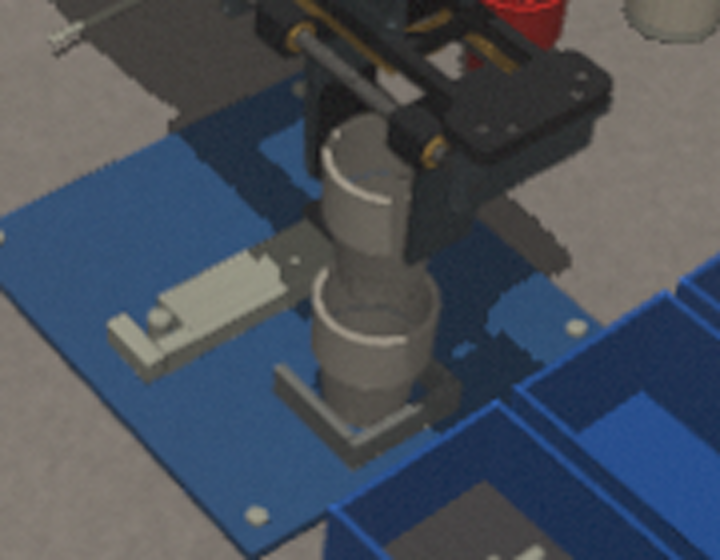

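```bash
python3 -m creep '[{"translation":[0,0,-0.8],"delta_rot":[0,0,0]},{"translation":[0,0,-0.8],"delta_rot":[0,0,0]},{"translation":[0,0,-0.6],"delta_rot":[0,0,0]},{"translation":[0,0,0],"delta_rot":[0,0,0]},{"translation":[0,0,0],"delta_rot":[0,0,0]}]'
python3 - <<'E'
from w import *
s=st([692,25,104],-2)
p,d=optics.grab_frame("scene"); cv2.imwrite("pics/s16.png",cv2.resize(p[220:300,360:440,::-1],None,fx=7,fy=7,interpolation=2))
E
```

```text
time_s: 23.25
ee_pos: [691.5, 24.0, 135.1]
ee_rot: [-51.8, 89.9, -143.8]
force: [0.0, 0.9, -0.9]
gripper_width: 61.7
t 23.25 pos [691.5  24.  135.1] x [-0.002 -0.001 -1.   ] jaw yaw -2.01 F [ 0.   0.9 -0.9] w 61.7 q [ 1. 32. 80. -0. 68.  3.]
delta cm [ 0.05  0.1  -3.11]
drot [ 0.0014 -0.0019  0.0002]
```

View pics/s16.png

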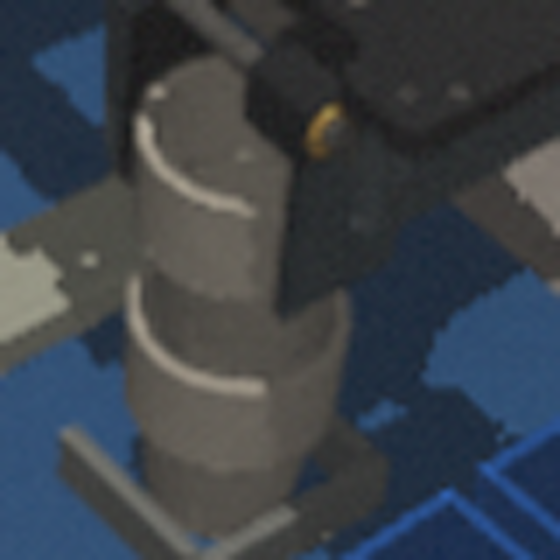

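The foot is already 8 mm inside the dock cup, with no force. Continuing down.

```bash
python3 -m creep '[{"translation":[0.05,0.05,-0.6],"delta_rot":[0,0,0]},{"translation":[0,0,-0.6],"delta_rot":[0,0,0]},{"translation":[0,0,-0.5],"delta_rot":[0,0,0]},{"translation":[0,0,0],"delta_rot":[0,0,0]},{"translation":[0,0,0],"delta_rot":[0,0,0]}]'
python3 -m creep '[{"translation":[0,0,-0.4],"delta_rot":[0,0,0]},{"translation":[0,0,-0.4],"delta_rot":[0,0,0]},{"translation":[0,0,0],"delta_rot":[0,0,0]},{"translation":[0,0,0],"delta_rot":[0,0,0]}]'
```

```text
time_s: 23.72
ee_pos: [692.1, 24.6, 118.3]
ee_rot: [-45.0, 89.9, -137.0]
force: [-0.9, -0.3, -0.4]
gripper_width: 61.2
time_s: 24.05
ee_pos: [692.2, 24.6, 110.6]
ee_rot: [-32.1, 89.9, -124.2]
force: [-0.1, 0.1, -1.0]
gripper_width: 61.3
```

```bash
python3 -m creep '[{"translation":[0,0,-0.3],"delta_rot":[0,0,0]},{"translation":[0,0,-0.2],"delta_rot":[0,0,0]},{"translation":[0,0,0],"delta_rot":[0,0,0]},{"translation":[0,0,0],"delta_rot":[0,0,0]}]'
python3 -m creep '[{"translation":[0,0,-0.2],"delta_rot":[0,0,0]},{"translation":[0,0,0],"delta_rot":[0,0,0]},{"translation":[0,0,0],"delta_rot":[0,0,0]}]'
```

```text
time_s: 24.38
ee_pos: [692.4, 24.6, 105.8]
ee_rot: [-21.2, 89.9, -113.2]
force: [-0.2, 0.3, -0.4]
gripper_width: 61.4
time_s: 24.63
ee_pos: [692.4, 24.6, 103.9]
ee_rot: [-14.9, 89.9, -106.9]
force: [-0.1, -0.8, -1.0]
gripper_width: 61.3
```

```bash
python3 -m creep '[{"translation":[0,0,-0.1],"delta_rot":[0,0,0]},{"translation":[0,0,0],"delta_rot":[0,0,0]},{"translation":[0,0,0],"delta_rot":[0,0,0]}]'
python3 -m creep '[{"translation":[0,0,-0.1],"delta_rot":[0,0,0]},{"translation":[0,0,0],"delta_rot":[0,0,0]},{"translation":[0,0,0],"delta_rot":[0,0,0]}]'
```

```text
time_s: 24.88
ee_pos: [692.6, 24.6, 103.2]
ee_rot: [11.9, 89.9, -80.1]
force: [0.4, -0.3, -0.8]
gripper_width: 61.5
time_s: 25.13
ee_pos: [692.6, 24.6, 102.9]
ee_rot: [24.7, 89.9, -67.3]
force: [-0.7, 0.1, 5.1]
gripper_width: 61.8
```

It touches down at TCP z 103, exactly the nested height, at 5 N. Releasing.

```bash
python3 -m creep '[{"translation":[0,0,0],"delta_rot":[0,0,0]},{"translation":[0,0,0],"delta_rot":[0,0,0]},{"translation":[0,0,0],"delta_rot":[0,0,0]},{"translation":[0,0,0],"delta_rot":[0,0,0]},{"translation":[0,0,0],"delta_rot":[0,0,0]}]' 0.9
python3 -m creep '[{"translation":[0,0,1],"delta_rot":[0,0,0]},{"translation":[0,0,2],"delta_rot":[0,0,0]},{"translation":[0,0,3],"delta_rot":[0,0,0]},{"translation":[0,0,3],"delta_rot":[0,0,0]},{"translation":[0,0,2],"delta_rot":[0,0,0]}]'
python3 -m creep '[{"translation":[-3,2,1],"delta_rot":[0,0,0]},{"translation":[-3,2.5,0],"delta_rot":[0,0,0]},{"translation":[-3,2.5,0],"delta_rot":[0,0,0]},{"translation":[-3,2.5,0],"delta_rot":[0,0,0]},{"translation":[-3,2.5,0],"delta_rot":[0,0,0]}]'
python3 -m creep '[{"translation":[-2,3,0],"delta_rot":[0,0,0]},{"translation":[-2,3,0],"delta_rot":[0,0,0]},{"translation":[-2,3,0],"delta_rot":[0,0,0]},{"translation":[-1,1,0],"delta_rot":[0,0,0]},{"translation":[0,0,0],"delta_rot":[0,0,0]}]'
python3 - <<'E'
from w import *
s=st()
for n in ("scene","top"):
    p,d=optics.grab_frame(n); cv2.imwrite(f"pics/{n}7.png",p[:,:,::-1]); np.save(f"pics/{n}7.npy",d)
p=cv2.imread("pics/scene7.png"); t=cv2.imread("pics/top7.png")
cv2.imwrite("pics/fin.png",np.hstack([cv2.resize(p[200:330,290:470],(400,289)),cv2.resize(t[150:280,220:360],(400,289*1))]))
c=optics.camera_params("top"); r=np.zeros(t.shape[:2],bool); r[140:194,265:325]=1
D=depthpts(c,d,r); Z=D[(D[:,2]>100)&(D[:,2]<140)]; print(len(Z),np.percentile(Z[:,2],[5,50,95]),cv2.minEnclosingCircle(Z[Z[:,2]>113][:,:2].astype(np.float32)))
a=Z[Z[:,2]>115]; A=np.c_[a[:,:2]-a[:,:2].mean(0),np.ones(len(a))]; k=np.linalg.lstsq(A,a[:,2],rcond=None)[0]; print("rim plane tilt deg",np.degrees(k[:2]),k[2])
E
```

```text
time_s: 25.55
ee_pos: [692.4, 24.6, 101.5]
ee_rot: [-26.9, 89.9, -118.9]
force: [-0.1, 0.0, 0.1]
gripper_width: 86.6
time_s: 25.97
ee_pos: [693.4, 24.6, 216.0]
ee_rot: [75.4, 89.7, -16.6]
force: [0.6, 1.2, 0.4]
gripper_width: 86.6
time_s: 26.38
ee_pos: [541.1, 145.4, 222.8]
ee_rot: [48.1, 89.9, -43.9]
force: [0.4, 1.3, 0.6]
gripper_width: 86.8
time_s: 26.8
ee_pos: [470.6, 246.6, 222.8]
ee_rot: [-6.0, 90.0, -97.8]
force: [0.1, -0.2, -0.0]
gripper_width: 86.8
t 26.8 pos [470.6 246.6 222.8] x [-0.    -0.001 -1.   ] jaw yaw -1.77 F [ 0.1 -0.2 -0. ] w 86.8 q [26. 15. 96. -0. 70. 28.]
254 [102.10554914 117.58373315 122.39213642] ((690.2139892578125, 25.180025100708008), 30.83416748046875)
rim plane tilt deg [-0.34630909  0.03087838] 119.4195811519652
```

View pics/fin.png

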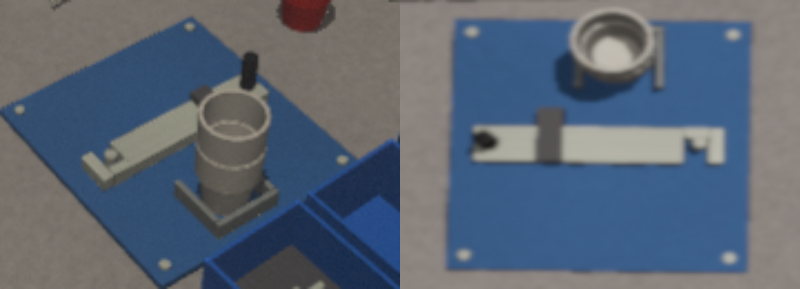

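View pics/scene7.png

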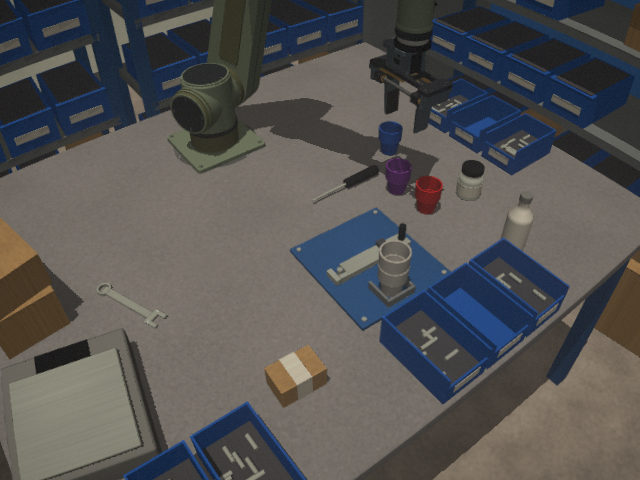

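The nested rim is at z 119.4 (120 expected) with 0.3° of tilt. I'll take one close wrist look to make sure the bar is fully home.

```bash
python3 -m creep '[{"translation":[1,-3.3,0.5],"delta_rot":[0,0,0]},{"translation":[1,-3.3,0.5],"delta_rot":[0,0,0]},{"translation":[1,-3.3,0.5],"delta_rot":[0,0,0]},{"translation":[1,-3.3,0.5],"delta_rot":[0,0,0]},{"translation":[1,-3.3,0.5],"delta_rot":[0,0,0]}]'
python3 -m creep '[{"translation":[1.5,-3.3,0],"delta_rot":[0,0,0]},{"translation":[1.5,-3.3,0],"delta_rot":[0,0,0]},{"translation":[1.5,-3.3,0],"delta_rot":[0,0,0]},{"translation":[1.5,-3.3,0],"delta_rot":[0,0,0]},{"translation":[1.5,-3.3,0],"delta_rot":[0,0,0]}]'
python3 -m creep '[{"translation":[0,0,0],"delta_rot":[0,0,0]},{"translation":[0,0,0],"delta_rot":[0,0,0]},{"translation":[0,0,0],"delta_rot":[0,0,0]}]'
python3 - <<'E'
from w import *
import pickle
s=st()
c=optics.camera_params("wrist"); pickle.dump(c,open("pics/w8.pkl","wb"))
p,d=optics.grab_frame("wrist"); cv2.imwrite("pics/wrist8.png",p[:,:,::-1])
E
```

```text
time_s: 27.32
ee_pos: [523.5, 76.2, 247.4]
ee_rot: [13.8, 89.9, -78.3]
force: [0.4, 1.3, -0.2]
gripper_width: 86.9
time_s: 27.73
ee_pos: [598.0, -89.5, 247.1]
ee_rot: [2.6, 89.9, -89.6]
force: [0.9, 0.9, 0.3]
gripper_width: 86.6
time_s: 27.98
ee_pos: [597.2, -86.6, 246.7]
ee_rot: [-43.0, 89.9, -135.2]
force: [-0.2, -0.3, -0.4]
gripper_width: 86.4
t 27.98 pos [597.2 -86.6 246.7] x [-0.001 -0.001 -1.   ] jaw yaw -2.13 F [-0.2 -0.3 -0.4] w 86.4 q [-9. 20. 84. -0. 76. -7.]
```

View pics/wrist8.png

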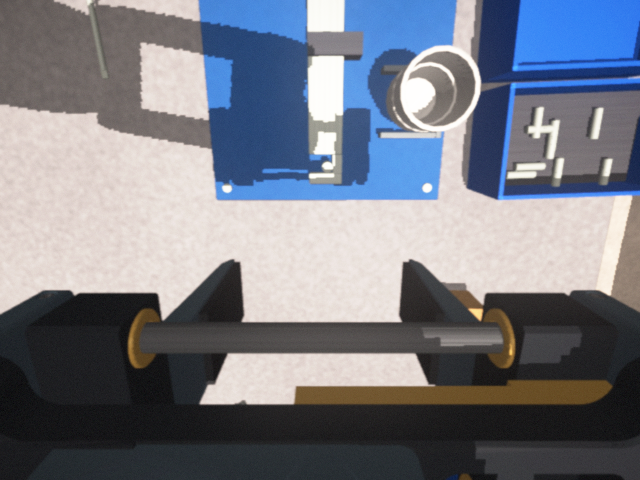

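```bash
python3 -m creep '[{"translation":[0,3,-1],"delta_rot":[0,0,0]},{"translation":[0,3,-1],"delta_rot":[0,0,0]},{"translation":[0,3,0],"delta_rot":[0,0,0]},{"translation":[0,0,0],"delta_rot":[0,0,0]},{"translation":[0,0,0],"delta_rot":[0,0,0]}]'
python3 -m creep '[{"translation":[0,0,0],"delta_rot":[0,0,0]},{"translation":[0,0,0],"delta_rot":[0,0,0]},{"translation":[0,0,0],"delta_rot":[0,0,0]}]'
python3 - <<'E'
from w import *
import pickle
s=st()
c=optics.camera_params("wrist"); pickle.dump(c,open("pics/w9.pkl","wb"))
p,d=optics.grab_frame("wrist"); cv2.imwrite("pics/wrist9.png",p[:,:,::-1])
E
```

```text
time_s: 28.45
ee_pos: [596.9, 6.8, 227.3]
ee_rot: [-2.2, 89.9, -94.0]
force: [0.3, -0.6, 0.1]
gripper_width: 86.5
time_s: 28.7
ee_pos: [597.4, 3.8, 227.3]
ee_rot: [10.1, 89.9, -81.9]
force: [0.2, 0.0, -0.7]
gripper_width: 86.6
t 28.7 pos [597.4   3.8 227.3] x [ 0.    -0.002 -1.   ] jaw yaw -2.05 F [ 0.2  0.  -0.7] w 86.6 q [-1. 20. 87. -0. 73.  1.]
```

View pics/wrist9.png

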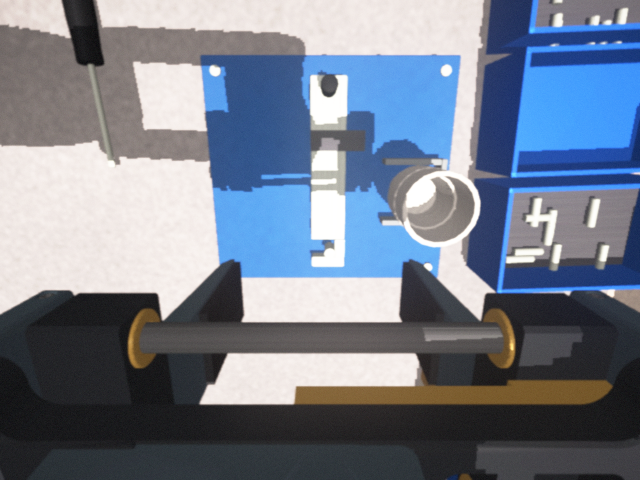

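```bash
python3 - <<'E'
from w import *
import pickle
c=pickle.load(open("pics/w9.pkl","rb")); p=cv2.imread("pics/wrist9.png"); g=p.astype(np.float32)
sat=(p.max(2).astype(int)-p.min(2))  # blue bed saturated, bar not
def cen(x,y,r=9):
    m=(sat[y-r:y+r+1,x-r:x+r+1]<60).astype(np.uint8); v,u=np.nonzero(m); return [x-r+u.mean(),y-r+v.mean()]
B=[cen(214,71),cen(446,71),cen(428,267)]; W=plane(c,B,10)[:,:2]; print(B,W.round(1))
ex=W[1]-W[0]; print("dock x-axis yaw",np.degrees(np.arctan2(ex[1],ex[0])), np.linalg.norm(ex))
ey=W[1]-W[2]; print("dock y yaw",np.degrees(np.arctan2(ey[1],ey[0])),np.linalg.norm(ey))
ya=np.arctan2(ey[1],ey[0]); X=np.array([np.sin(ya),-np.cos(ya)]); Y=np.array([np.cos(ya),np.sin(ya)])
pts={"L":[],"R":[]}
for v in list(range(80,125))+list(range(152,235)):
    row=sat[v,295:365].astype(float); lo=row[25:40].min(); 
    # subpixel crossing at half
    bar=row[30]; 
    for side,rng in(("L",range(28,5,-1)),("R",range(36,62))):
        bg=np.median(row[3:9]) if side=="L" else np.median(row[58:66]); h=(bar+bg)/2
        for i in rng:
            j=i-1 if side=="L" else i+1
            if (row[i]-h)*(row[j]-h)<=0 and row[i]!=row[j]:
                pts[side].append((295+i+(h-row[i])/(row[j]-row[i])*(j-i),v)); break
for sd in pts:
    w=plane(c,pts[sd],26)[:,:2]; a=w@Y; b=w@X
    k=np.polyfit(a,b,1); r=b-np.polyval(k,a); ok=abs(r)<1.5; k=np.polyfit(a[ok],b[ok],1)
    print(sd,len(w),ok.sum(),"angle to dock y deg",np.degrees(np.arctan(k[0])))
E
```

```text
[[np.float64(214.57894736842104), np.float64(69.79824561403508)], [np.float64(445.7909090909091), np.float64(70.02727272727273)], [np.float64(425.0058479532164), np.float64(269.906432748538)]] [[496.3 151.8]
 [728.1 143. ]
 [718.2 -72.3]]
dock x-axis yaw -2.1537297658979337 231.9663158822483
dock y yaw 87.34405204843551 215.5974742905905
L 128 128 angle to dock y deg -0.3494374259226032
R 128 128 angle to dock y deg -0.6224535078188507
```

The bar's angle comes out at 87.7–88.0° against the dock's 87.85°, so it's home. Handing in.

```bash
python3 -c "
from w import *
st(); print(env.job_done())"
```

```text
t 28.75 pos [597.5   3.8 227.2] x [ 0.    -0.002 -1.   ] jaw yaw -2.06 F [0.3 0.5 0.4] w 86.2 q [-1. 20. 87. -0. 73.  1.]
the job is handed in; nothing more can be done
None
```

The dock is locked and the stray cup is nested; I handed the job in at 28.75 s with the arm clear of everything.

**Bar:** I laid it flat with its notch over the pin at about 59° open and let go. I then pushed the knob round under the keeper until it met the stop, at about 15 N with about 0.5 mm of give.
- **First push failed:** I pushed too high on the knob with the tapered backs of the fingers, and the bar rolled up on its edge. The wrist force reached about 60 N, under the 120 N limit. I backed off, and the bar settled flat on the pin at about 51° open. I then pushed again low on the knob, with an inner pad and the jaws open around it.

**Cup:** The silver stray cup seated in the dock cup at 5 N, at the height expected for a nested cup.

**Last checks:**

| Check | Measured | Expected |
|---|---|---|
| Nested cup rim height | 119.4 mm, 0.3° tilt | 120 mm |
| Bar angle, wrist view | 87.7–88.0° | 87.85° (dock y) |
| Bar edge at the stop, top view | 15.2 mm in dock x | 16 mm |

- **Bar edge:** the 0.8 mm difference is within the calibration's 2 mm.
- **Dock cup position:** before nesting, the scene camera put it about 7 mm further out than the top camera. I went with the top camera, which agreed with the dock's dimensions, and the cup went in without force.
- **Other objects:** they look unmoved in the final scene picture; I did not measure them again.

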